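# Unclamp a stem sample and show its rings to the camera

## Task

Wind the clamp's handwheel anticlockwise (seen from above) by its crank knob until the knob stands at the index post, so that the jaw has drawn back off the wooden stem. Then lift the stem out and hold it in the air in front of the inspection camera: level, in line with the lens and centred on it, the flat sawn end facing the lens about 60 mm from the glass. Finish while still holding it there, with the wheel left at the index post; do not touch the camera or disturb the mug, jar and slide box.

Things in the scene. Friction and masses are not known exactly. Their poses are not given: they have to be found in the camera images.
- clamp: Bench clamp fixed to the bench, origin on the bench, z up, yaw within 0.35 rad. Base plate 240 x 190 x 12 mm (x -100 to 140). The stem lies level along y at x = -50, its axis 55 mm high, in two V-cradles 16 mm wide at y = -57 and 57 (51 mm high). At y = 39 to 75 are a fixed jaw on its -x side (58 mm high) and the sliding jaw. From y = -45 to 35 both sides of the stem are free for 60 mm
- jaw_lip (a point): Top of the free edge of the sliding jaw's steel lip (lip 36 mm wide, 80 mm above the bench). When closed the lip reaches 2.5 mm past the stem's axis over the stem and stops it being lifted; the wheel draws the jaw along the clamp's +x, away from the stem, by 5 mm per rad
- index_post (a point): Top of the index post: a small steel post, 12 x 8 mm, 54 mm above the bench, just outside the wheel's rim on the clamp's +x side, 64 mm from the wheel's axis; fixed to the clamp
- wheel_axis (a point): Centre of the handwheel, on its vertical axis, at rim height (46 mm above the bench; 70 mm along x and 40 mm along y in the clamp's frame). Three-spoked steel wheel, 118 mm over all, rim top 52 mm high
- wheel (a joint): Handwheel angle, rad, growing anticlockwise seen from above: 0 closed, stop at 5.6, starts at 0 to 0.7. Seen from the wheel's axis the crank knob lies in the direction pi/2 + value from the clamp's x axis; at 4.71 it points along +x, at the index post. Light friction (1 N at the knob); it stays where it is left
- crank_mid (a point): Point to grip on the crank knob: an upright black plastic knob, 19 mm thick and 46 mm tall (top 101 mm above the bench), which spins freely on its pin, 48 mm from the wheel's axis. The point is on its axis, 81 mm above the bench
- stem_mid (a point): Centre of the loose wooden stem: a bark-brown round rod, diameter 28 mm, length 160 mm, 50 to 100 g. Its y axis runs along the stem towards the flat pale sawn end (80 mm from here). Near the other end, 62 to 78 mm from here, a thin branch stub rises 33 mm above the stem's axis
- stem_end (a point): Middle of the stem's sawn end face, 80 mm from stem_mid along the stem's y
- stem: The same stem: origin 14 mm below stem_mid, same axes
- lens (a point): Centre of the glass of the inspection camera's lens. The camera looks level along this frame's -x axis; z is up. The dark lens barrel is 40 mm in diameter and 37 mm long, with a white 50 mm cube behind it on an upright post; the height of the lens above the bench is set at random from 150 to 230 mm
- camstand: The camera's stand, fixed to the bench; origin on the bench under the lens glass, same axes as the lens. Steel foot 140 x 130 x 14 mm (x from -10 to 130), post 22 mm thick at x = 85, 334 mm high
- mug: Loose white mug, diameter 80 mm, 95 mm high, origin under its centre; leave it alone
- jar: Loose glass jar with a white cap, diameter 60 mm, 80 mm high, origin under its centre; leave it alone
- slidebox: Loose grey slide box with a lid line, 70 x 90 x 36 mm, origin under its centre; leave it alone
There are look-alikes about, which are no part of the job. Of the things like the stem, leave any that is purple; of the rest the larger one is meant.

How it is judged:
By the outcome, as a careful person would: the job done as asked, in the order asked, and still so for the second after the job is handed in, while the arm keeps its last pose, push and grip.
It also fails if it takes over 54 s, if anything falls off the work surface, if the arm or the gripper's body presses on something with over 40 N, if the wrist force passes 120 N, or if a joint passes its speed limit or range.

## Robot

A 6-joint arm with a two-finger parallel gripper is mounted at the origin on the work surface. World frame = base frame: x ahead of the robot, y to its left, z up, the work surface at z = 0. Lengths are in m, angles in rad, forces in N, time in s.
With the tool pointing down it reaches from about 0.3 to 0.875 m from the base axis. Payload 6.4 kg.
Tool frame: the origin (TCP) lies at the very end of the fingers, on their centre line; the grasp point (between the pads) lies 19 mm behind it; z points along the fingers, y is the direction in which the jaws open and shut (so a half turn about z gives the same grasp; the last joint's range is limited). The gripper opens to 88 mm and grips with 3 to 60 N. Pads are 18 mm wide; open, the fingers measure 123 mm over their backs; the gripper's body (75 mm by 187 mm) begins 45 mm behind the grasp point.
Start: joints at [-1.406, 0.181, 1.607, -0, 1.354, -0.206], TCP at [0.208, -0.536, 0.206] pointing down, gripper open.
Joint ranges: [-2.99, 2.99], [-0.89, 2.07], [0.3, 2.58], [-1.14, 4.28], [0, 2.63], [-3.12, 3.12]. Speed limits (rad/s): [2.57, 2.57, 3.01, 3.14, 3.14, 3.14].

## Interface

Orientations are given as a rotation vector (axis times angle).
In Python, from plant import arm gives the robot as it stands.
- The arm moves only by the tool servo_tool, never from a script. Its argument "steps" is one flat list of numbers, 5 for each row, row after row: the shift along the tool's x, y, z in m, then the turn about the tool's z in degrees, then the gripper command: -1 is fully open, 1 is shut, values between are in proportion. A call has 1 to 20 rows; each row is the pose to reach, as a shift and turn from the pose measured when the call began, along the tool's axes at that moment; what a row does not reach only later rows make up. A row lasts 1/8 s, in which the tool goes at most 62.5 mm and 10.7 degrees, less where a joint would pass 70% of its speed; a pose out of reach is approached as far as the arm can. A call with a gripper value outside its range is refused whole. The fingers move at their own pace and stop on an object; "force" is the grip in N (left out, the last holds). Time passes only in rows, so rows that repeat a pose let the fingers close. It gives the time, the measured TCP pose, the force and the opening at its end, in the units of the state.
- arm.get_obs(): the state, without advancing time (a new reading comes with each control period).
- arm.read_camera(name): name is "scene" or "top" or "wrist"; returns (picture, depth): 480x640x3 uint8, red, green, blue; 480x640 float32, m along the optical axis (not along the pixel's ray), 0 where there is no reading.
- arm.camera_info(name): a dict with "mtx" (3x3 intrinsics, pixels), "eye" and "attitude" of the camera in the world; the wrist camera has in their place "tool_from_camera" (4x4, takes a point from camera to tool coordinates, whose origin is the TCP and whose axes are the flange's). Camera axes: x right, y down, z forward; pixel columns grow to the right and rows downward; lengths in m; the calibration is good to about 2 mm. A picture is of the moment at which its call begins: read the wrist's pose just before it. camera_info takes no time and is no camera call.
- arm.hand_in(): hands the job in, once; it reports no verdict.
The state is a dict: "time": time; "qpos": joint angles; "joint_vel": joint speeds; "joint_torque": joint torques, N m; "tool_pos": TCP position; "eef_rot": TCP orientation; "force": force on the tool from outside, world axes, zero at the start; "torque": the same for the moment, N m; "finger_gap": finger opening in m.
Only numpy, scipy, OpenCV 4.12 (cv2) and the standard library are available. Lean on these libraries where they do the work, as an engineer would, in place of code of your own. Each camera call takes 0.05 s, during which the arm holds its last target.

## Working session

There is one attempt and no reset: what is moved stays moved. The work goes in short steps, Python scripts to look and compute and a tool call to move; the robot and the scene stay as the last step left them, time stands still between calls to the robot, and variables do not carry over. Pictures are saved under pics/ and viewed, and the job is handed in when it is done.

Besides the shell and the picture viewer there is one more tool, called after "Request:" by a JSON object that holds its "op" and its "data", one argument or row to a line. servo_tool: Moves the arm, as the interface text tells. Its arguments: {"type":"object","properties":{"steps":{"type":"array"},"force":{"type":"number"}},"required":["steps"]}

```bash
mkdir -p pics; ls; python3 - <<'E'
from plant import arm
import cv2,numpy as np
print(arm.get_obs())
for n in ["scene","top"]:
    p,d=arm.read_camera(n); cv2.imwrite(f"pics/{n}0.png",p[:,:,::-1]); np.save(f"{n}0.npy",d); 
    print(n,arm.camera_info(n))
print(arm.camera_info("wrist"))
E
```

```text
pics
{'time': 0.0, 'qpos': array([-1.40626579e+00,  1.81522266e-01,  1.60796783e+00,  3.88054697e-05,
        1.35383461e+00, -2.06292375e-01]), 'joint_vel': array([-4.33464678e-04, -1.19628549e-03, -1.28363117e-03,  6.39413663e-05,
        1.78214129e-04, -8.43548106e-04]), 'joint_torque': array([ 2.02647199e-03, -4.33853209e+01, -3.41854227e+01,  7.03893718e-02,
        3.84629262e-02, -1.39568756e-04]), 'tool_pos': array([ 0.20830551, -0.53531845,  0.20554018]), 'eef_rot': array([-3.08604848e+00, -5.78823575e-01, -1.16244642e-04]), 'force': array([0.66309735, 0.71805456, 0.78073906]), 'torque': array([ 0.02022076, -0.01548993,  0.01866096]), 'finger_gap': 0.08809234052317234}
scene {'mtx': array([[598.2867116 ,   0.        , 316.69622037],
       [  0.        , 598.2867116 , 243.79455876],
       [  0.        ,   0.        ,   1.        ]]), 'eye': array([ 1.07929353, -0.74594138,  0.87449164]), 'attitude': array([-2.15864863, -0.80054977,  0.34754971])}
top {'mtx': array([[613.81191995,   0.        , 323.08061477],
       [  0.        , 613.81191995, 244.44809417],
       [  0.        ,   0.        ,   1.        ]]), 'eye': array([ 0.34400303, -0.043195  ,  1.25900953]), 'attitude': array([-2.15759978,  2.10630358, -0.16081739])}
{'mtx': array([[366.03191034,   0.        , 327.57584897],
       [  0.        , 366.03191034, 238.45443734],
       [  0.        ,   0.        ,   1.        ]]), 'tool_from_camera': array([[-2.55793745e-04, -9.54867127e-01, -2.97033169e-01,
         7.63794318e-02],
       [ 9.99999938e-01, -3.15805970e-04,  1.54053534e-04,
         7.71943630e-04],
       [-2.40905504e-04, -2.97033112e-01,  9.54867149e-01,
        -1.77759147e-01],
       [ 0.00000000e+00,  0.00000000e+00,  0.00000000e+00,
         1.00000000e+00]])}
```

View pics/scene0.png

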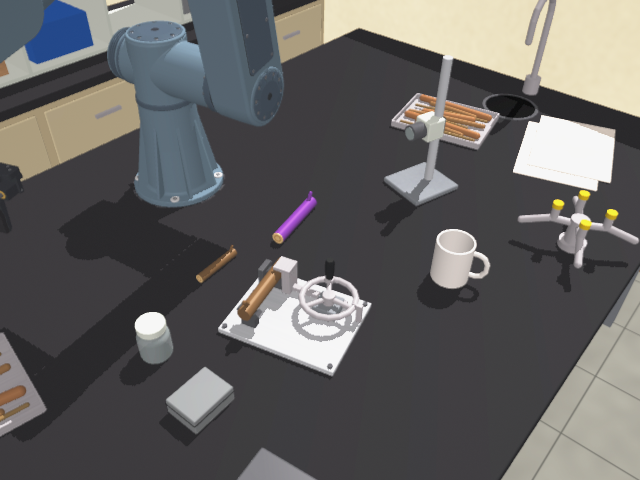

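View pics/top0.png

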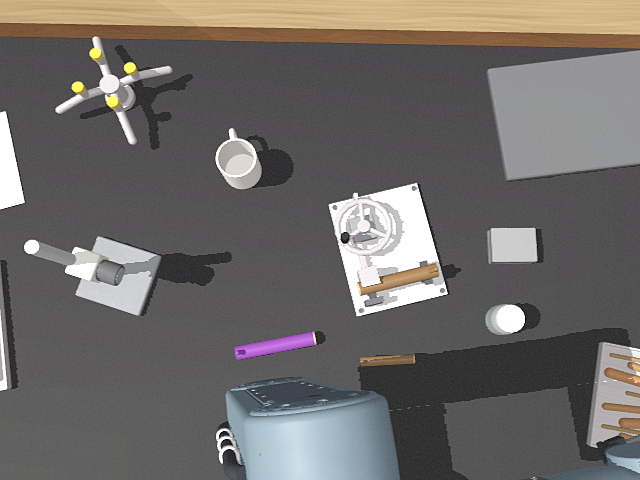

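Things like the stem, in the top view: the purple rod at (275,345), excluded by its colour; the small brown rod at (387,360); the large brown rod in the clamp at (398,280). The one in the clamp fits, being the larger non-purple one. I'll confirm it in an enlarged crop.

```bash
python3 - <<'E'
import cv2
t=cv2.imread("pics/top0.png")
cv2.imwrite("pics/c1.png",cv2.resize(t[175:325,320:460],None,fx=5,fy=4*1.25/1.25*1,interpolation=cv2.INTER_CUBIC)[:, :])
s=cv2.imread("pics/scene0.png")
cv2.imwrite("pics/c2.png",cv2.resize(s[240:380,210:380],None,fx=4.2,fy=4.2,interpolation=cv2.INTER_CUBIC))
cv2.imwrite("pics/c3.png",cv2.resize(t[220:330,10:170],None,fx=5,fy=5,interpolation=cv2.INTER_CUBIC))
cv2.imwrite("pics/c4.png",cv2.resize(s[40:220,370:490],None,fx=3.3,fy=3.3,interpolation=cv2.INTER_CUBIC))
E
```

```text
(no output)
```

View pics/c1.png

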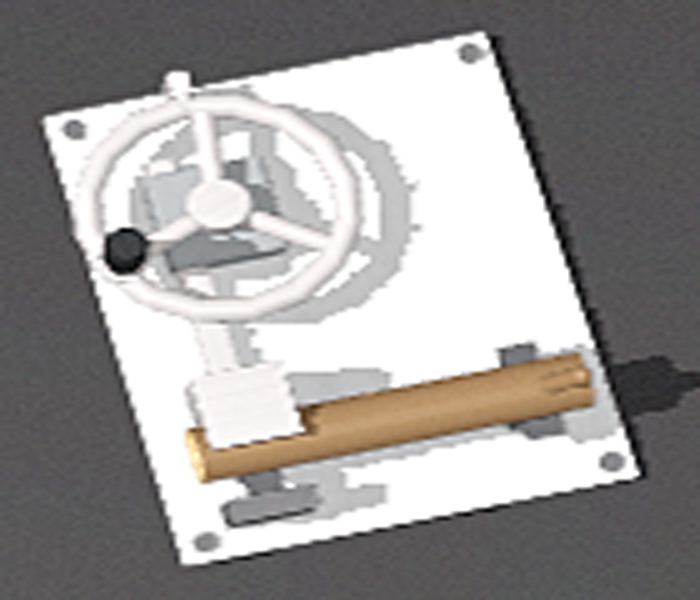

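View pics/c2.png

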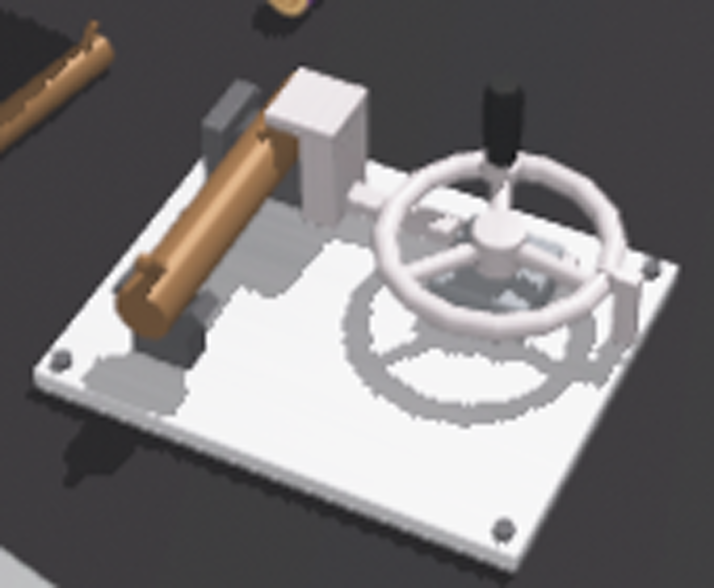

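View pics/c3.png

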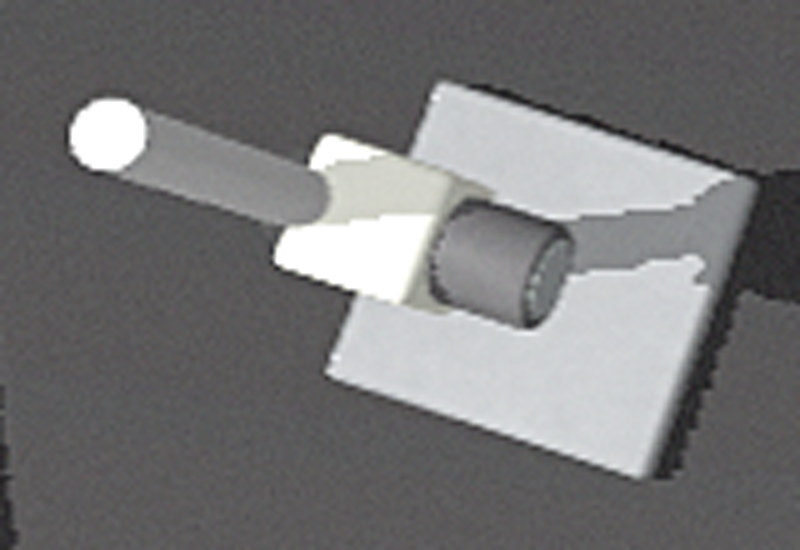

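View pics/c4.png

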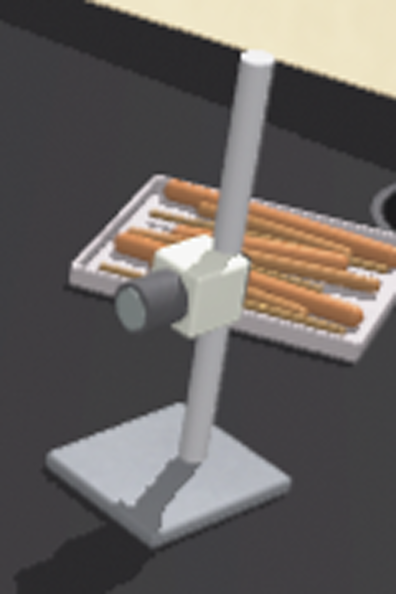

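Crop c1 confirms it: thick brown stem in the clamp under the steel lip, pale sawn end on the left (+y), stub on the right. Now fit the clamp and camera stand from the picked corners.

```bash
cat > h.py <<'E'
import numpy as np
from scipy.spatial.transform import Rotation as R
from plant import arm
def cam(n,obs=None):
    i=arm.camera_info(n); K=i['mtx']
    if n=='wrist':
        T=np.eye(4);T[:3,:3]=R.from_rotvec(obs['eef_rot']).as_matrix();T[:3,3]=obs['tool_pos'];T=T@i['tool_from_camera'];return K,T[:3,:3],T[:3,3]
    return K,R.from_rotvec(i['attitude']).as_matrix(),i['eye']
def at_z(c,u,v,z):
    K,Rm,e=c; r=Rm@np.linalg.solve(K,[u,v,1]); return e+r*(z-e[2])/r[2]
def proj(c,p):
    K,Rm,e=c; q=K@(Rm.T@(np.asarray(p)-e)); return q[:2]/q[2]
def fit2(loc,w):
    loc=np.array(loc);w=np.array(w)[:,:2];a=loc-loc.mean(0);b=w-w.mean(0)
    th=np.arctan2((a[:,0]*b[:,1]-a[:,1]*b[:,0]).sum(),(a*b).sum())
    M=np.array([[np.cos(th),-np.sin(th)],[np.sin(th),np.cos(th)]]);t=w.mean(0)-M@loc.mean(0)
    return th,t,np.linalg.norm(w-(loc@M.T+t),axis=1)
E
python3 - <<'E'
from h import *
c=cam('top'); s=cam('scene')
np.set_printoptions(precision=4,suppress=True)
pc=[(320+x/5,175+y/4) for x,y in[(43,118),(487,33),(640,475),(185,563)]]
w=[at_z(c,u,v,.012) for u,v in pc]
th,t,r=fit2([(.14,.095),(.14,-.095),(-.1,-.095),(-.1,.095)],w); print('clamp top',th,t,r)
ps=[(210+x/4.2,240+y/4.2) for x,y in[(678,266),(513,560),(36,375)]]
w=[at_z(s,u,v,.012) for u,v in ps]
th2,t2,r2=fit2([(.14,.095),(.14,-.095),(-.1,-.095)],w); print('clamp scene',th2,t2,r2)
k=at_z(c,320+125/5,175+250/4,.101); k2=at_z(s,210+505/4.2,240+88/4.2,.101);print('knob',k,k2)
M=np.array([[np.cos(th),-np.sin(th)],[np.sin(th),np.cos(th)]])
ax=t+M@[.07,.04]; d=M.T@(k[:2]-ax);print('axis',ax,'wheel',np.arctan2(d[1],d[0])-np.pi/2,np.linalg.norm(d))
print('post',at_z(c,320+178/5,175+80/4,.054)[:2], t+M@[.134,.04])
print('stem mid nominal',t+M@[-.05,0])
pf=[(10+x/5,220+y/5) for x,y in[(440,82),(757,180),(648,478),(328,373)]]
w=[at_z(c,u,v,.014) for u,v in pf]; print(np.array(w))
loc=[(.13,-.065),(-.01,-.065),(-.01,.065),(.13,.065)]
th3,t3,r3=fit2(loc,w);print('stand',th3,t3,r3)
ps=[(370+x/3.3,40+y/3.3) for x,y in[(180,402),(291,485),(155,542),(46,458)]]
w=[at_z(s,u,v,.014) for u,v in ps]; print(np.array(w))
for l in(loc[-1:]+loc[:-1],loc,loc[1:]+loc[:1],loc[2:]+loc[:2]):print('stand s',fit2(l,w))
# lens height: top view lens centre px and scene
M3=np.array([[np.cos(th3),-np.sin(th3)],[np.sin(th3),np.cos(th3)]])
for z in np.arange(.15,.24,.01): print(z,proj(c,[*t3,z])-[10,220], proj(s,[*t3,z])-[370,40], 'obs',548/5,283/5,133/3.3,311/3.3)
E
```

```text
clamp top 0.26406281926470077 [ 0.5226 -0.1648] [0.0014 0.0014 0.0009 0.0017]
clamp scene 0.2684300718902093 [ 0.5281 -0.1626] [0.0004 0.0021 0.0025]
knob [ 0.5471 -0.0696  0.101 ] [ 0.5563 -0.0686  0.101 ]
axis [ 0.5797 -0.1079] wheel 0.4409548734163091 0.050322689303047334
post [ 0.6427 -0.0904] [ 0.6415 -0.0912]
stem mid nominal [ 0.4743 -0.1779]
[[0.5528 0.4386 0.014 ]
 [0.515  0.3046 0.014 ]
 [0.3924 0.3406 0.014 ]
 [0.4316 0.4743 0.014 ]]
stand 1.2880798755470604 [0.4562 0.3319] [0.0021 0.0009 0.0014 0.0017]
[[0.4376 0.4758 0.014 ]
 [0.5638 0.4334 0.014 ]
 [0.5258 0.3033 0.014 ]
 [0.403  0.339  0.014 ]]
stand s (np.float64(1.2875132841295716), array([0.4658, 0.3303]), array([0.0033, 0.0036, 0.0009, 0.0025]))
stand s (np.float64(2.856890181916933), array([0.5401, 0.371 ]), array([0.0071, 0.0051, 0.0062, 0.0086]))
stand s (np.float64(-1.8540793694602216), array([0.4993, 0.4455]), array([0.0033, 0.0036, 0.0009, 0.0025]))
stand s (np.float64(-0.28470247167286006), array([0.425 , 0.4047]), array([0.0071, 0.0051, 0.0062, 0.0086]))
0.15 [114.1789  56.9763] [ 35.8845 100.4738] obs 109.
[... 191 characters left out ...]
 56.6 40.303030303030305 94.24242424242425
0.18000000000000002 [108.6112  55.1358] [37.3509 89.1684] obs 109.6 56.6 40.303030303030305 94.24242424242425
0.19000000000000003 [106.6873  54.4999] [37.8489 85.3289] obs 109.6 56.6 40.303030303030305 94.24242424242425
0.20000000000000004 [104.7279  53.8522] [38.3516 81.453 ] obs 109.6 56.6 40.303030303030305 94.24242424242425
0.21000000000000005 [102.7319  53.1924] [38.8591 77.5402] obs 109.6 56.6 40.303030303030305 94.24242424242425
0.22000000000000006 [100.6983  52.5201] [39.3714 73.5901] obs 109.6 56.6 40.303030303030305 94.24242424242425
0.23000000000000007 [98.6261 51.8351] [39.8887 69.602 ] obs 109.6 56.6 40.303030303030305 94.24242424242425
```

```bash
cat >> h.py <<'E'
def todelta(p,obs=None,yaw=None):
    o=obs or arm.get_obs(); Rm=R.from_rotvec(o['eef_rot']).as_matrix()
    d=Rm.T@(np.asarray(p)-o['tool_pos']); x=Rm[:,0]; y0=np.arctan2(x[1],x[0])
    out=[d,y0]
    if yaw is not None: # tool z down: +turn about tool z lowers world yaw
        out.append(np.degrees(-((yaw-y0+np.pi)%(2*np.pi)-np.pi)))
    return out
E
python3 -c "
from h import *
print(todelta([.53,-.09,.21],yaw=.264))"
```

```text
[array([ 0.46123742, -0.29852371, -0.00378955]), np.float64(0.3708411401252591), np.float64(6.12154640754318)]
```

Request:
{"op": "servo_tool", "data": {
  "steps": [0.046, -0.03, 0, 0, -1, 0.092, -0.06, 0, 0, -1, 0.138, -0.09, 0, 0, -1, 0.184, -0.12, 0, 0, -1, 0.23, -0.15, 0, 2, -1, 0.276, -0.18, 0, 3, -1, 0.322, -0.21, 0, 4, -1, 0.368, -0.24, 0, 5, -1, 0.414, -0.27, 0, 6, -1, 0.461, -0.298, -0.004, 6, -1, 0.461, -0.298, -0.004, 6, -1, 0.461, -0.298, -0.004, 6, -1, 0.461, -0.298, -0.004, 6, -1]
}}

```text
time: 1.72
tool_pos: [0.5292, -0.0917, 0.2099]
eef_rot: [-3.113, -0.414, 0.001]
force: [-0.6, -0.8, -0.1]
finger_gap: 0.0883
```

```bash
python3 - <<'E'
from h import *
import cv2
o=arm.get_obs(); p,d=arm.read_camera('wrist'); cv2.imwrite('pics/w1.png',p[:,:,::-1]); np.savez('w1.npz',d=d,tp=o['tool_pos'],er=o['eef_rot']); print(o['time'],o['tool_pos'],o['eef_rot'],o['joint_vel'],o['force'])
E
```

```text
1.725 [ 0.52920516 -0.09170566  0.20993375] [-3.11264236e+00 -4.13868845e-01  1.16676014e-03] [-0.0074365  -0.002265   -0.00230569  0.00079079 -0.00107853  0.00322707] [-0.64763689 -0.83736317 -0.06677666]
```

View pics/w1.png

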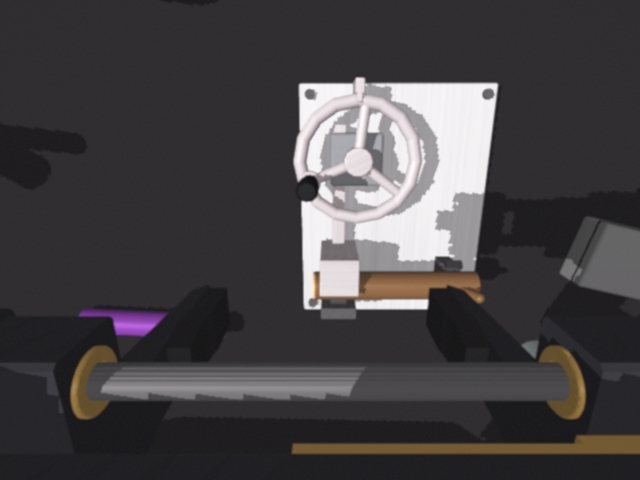

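The wrist view shows the whole clamp: knob top near (307,185), hub (358,161), post (360,82), lip block (339,260). I'll enlarge it to measure.

```bash
python3 - <<'E'
import cv2
s=cv2.imread("pics/w1.png")
cv2.imwrite("pics/c5.png",cv2.resize(s[70:320,290:510],None,fx=3,fy=2.4,interpolation=cv2.INTER_CUBIC))
E
```

```text
(no output)
```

View pics/c5.png

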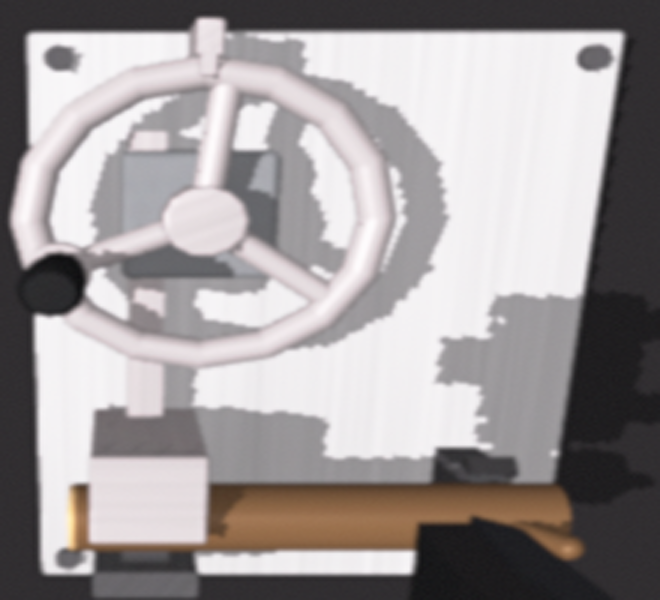

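```bash
python3 - <<'E'
from h import *
np.set_printoptions(precision=4,suppress=True)
z=np.load('w1.npz'); c=cam('wrist',dict(tool_pos=z['tp'],eef_rot=z['er']))
P=lambda x,y,h:at_z(c,290+x/3,70+y/2.4,h)
w=[P(27,33,.012),P(624,33,.012),P(42,574,.012)]
th,t,r=fit2([(.14,.095),(.14,-.095),(-.1,.095)],w);print('clamp w',th,t,r)
M=np.array([[np.cos(th),-np.sin(th)],[np.sin(th),np.cos(th)]])
print('axis',t+M@[.07,.04],'knob',P(50,287,.101), 'hub?',P(206,220,.06),'post',P(209,25,.054),t+M@[.134,.04])
loc=lambda p:M.T@(p[:2]-t)
print('loc knob',loc(P(50,287,.101)),'lip edge',loc(P(147,543,.08)),loc(P(147,457,.08)),'lip y',loc(P(89,500,.08)),loc(P(207,500,.08)))
print('stem edges', [loc(P(*q)) for q in((69,515,.055),(300,486,.062),(300,549,.055),(572,520,.055))])
print('rim',loc(P(12,210,.046)),loc(P(392,210,.046)),loc(P(200,60,.046)),loc(P(200,368,.046)))
E
```

```text
clamp w 0.26453377672027156 [ 0.5218 -0.1643] [0.0005 0.0009 0.001 ]
axis [ 0.5789 -0.1074] knob [ 0.5517 -0.0693  0.101 ] hub? [ 0.5802 -0.1069  0.06  ] post [ 0.6444 -0.0892  0.054 ] [ 0.6407 -0.0907]
loc knob [0.0537 0.0839] lip edge [-0.0492  0.0569] [-0.0138  0.0572] lip y [-0.0312  0.0747] [-0.0312  0.0389]
stem edges [array([-0.0488,  0.082 ]), array([-0.033 ,  0.0076]), array([-0.0643,  0.0049]), array([-0.051 , -0.0843])]
rim [0.0738 0.0982] [ 0.0738 -0.0176] [0.1272 0.0421] [0.0115 0.0395]
```

```bash
cat >> h.py <<'E'
T0=np.array([.522,-.1645]);TH=.264
MC=np.array([[np.cos(TH),-np.sin(TH)],[np.sin(TH),np.cos(TH)]])
C=lambda x,y:T0+MC@[x,y]
E
python3 -c "
from h import *
print(C(.053,.084),todelta([*C(.053,.084),.065],yaw=.264))"
```

```text
[ 0.55124446 -0.06958024] [array([ 0.02706093, -0.01548812,  0.14504628]), np.float64(0.2640321235434707), np.float64(0.0018405434638702337)]
```

Request:
{"op": "servo_tool", "data": {
  "steps": [0.01, -0.006, 0, 0, 0, 0.02, -0.012, 0.01, 0, 0, 0.027, -0.0155, 0.04, 0, 0, 0.027, -0.0155, 0.07, 0, 0, 0.027, -0.0155, 0.1, 0, 0, 0.027, -0.0155, 0.12, 0, 0, 0.027, -0.0155, 0.145, 0, 0, 0.027, -0.0155, 0.145, 0, 0, 0.027, -0.0155, 0.145, 0, 0],
  "force": 15
}}

```text
time: 2.9
tool_pos: [0.5517, -0.0694, 0.0655]
eef_rot: [-3.113, -0.414, 0.0]
force: [0.2, 0.0, 0.4]
finger_gap: 0.0441
```

```bash
python3 - <<'E'
from h import *
import cv2
o=arm.get_obs(); p,d=arm.read_camera('wrist'); cv2.imwrite('pics/w2.png',p[:,:,::-1]); print(o['tool_pos'],o['force'],o['finger_gap'])
p,d=arm.read_camera('scene'); cv2.imwrite('pics/s2.png',cv2.resize(p[180:400,200:440,::-1],None,fx=3,fy=2.7))
E
```

```text
[ 0.55168766 -0.06942837  0.06546277] [0.15627032 0.01826466 0.38516733] 0.04409892265906731
```

View pics/w2.png

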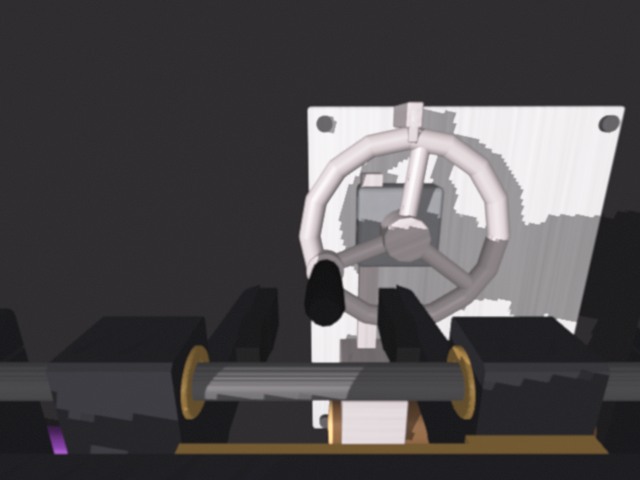

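View pics/s2.png

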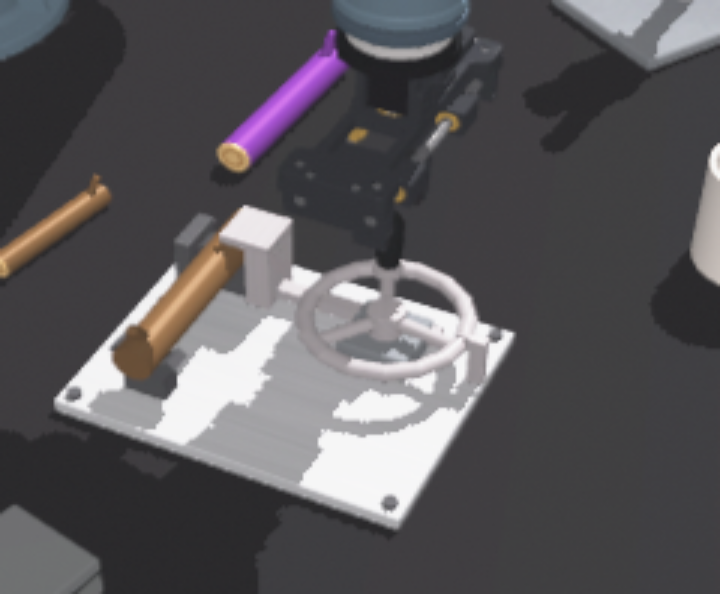

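The knob (325,290) sits between the fingers and well centred. Close on it.

Request:
{"op": "servo_tool", "data": {
  "steps": [0, 0, 0, 0, 1, 0, 0, 0, 0, 1, 0, 0, 0, 0, 1, 0, 0, 0, 0, 1, 0, 0, 0, 0, 1],
  "force": 15
}}

```text
time: 3.62
tool_pos: [0.5516, -0.0691, 0.0662]
eef_rot: [-3.112, -0.414, -0.0]
force: [-4.2, 4.5, 4.0]
finger_gap: 0.0128
```

```bash
cat > circ.py <<'E'
from h import *
import sys
# rows around axis from present angle to end angle
o=arm.get_obs(); ax=C(.07,.04); d=MC.T@(o['tool_pos'][:2]-ax); a0=np.arctan2(d[1],d[0])%(2*np.pi)
print('val',a0-np.pi/2,'r',np.hypot(*d),'F',o['force'],o['finger_gap'])
end=float(sys.argv[1]);n=int(sys.argv[2]); 
for i in range(1,n+1):
    v=a0-np.pi/2+(end-(a0-np.pi/2))*i/n; p=C(.07+.048*np.cos(v+np.pi/2),.04+.048*np.sin(v+np.pi/2))
    q=todelta([*p,.065],o)[0]; print(round(v,3),np.round(q,4))
E
python3 circ.py 2.4 14
```

```text
val 0.3560255430467345 r 0.047370238363233654 F [-4.24596695  4.4737236   4.03581762] 0.012823075836697406
0.502 [-0.0066  0.0023  0.0012]
0.648 [-0.0125  0.0061  0.0012]
0.794 [-0.0177  0.0107  0.0011]
0.94 [-0.0223  0.0161  0.0011]
1.086 [-0.026   0.022   0.0011]
1.232 [-0.0288  0.0284  0.0011]
1.378 [-0.0306  0.0352  0.0011]
1.524 [-0.0315  0.0421  0.0011]
1.67 [-0.0313  0.0491  0.0011]
1.816 [-0.0301  0.056   0.0011]
1.962 [-0.0279  0.0627  0.001 ]
2.108 [-0.0248  0.069   0.001 ]
2.254 [-0.0207  0.0747  0.001 ]
2.4 [-0.0159  0.0798  0.001 ]
```

The gap reads 12.8 mm on a 19 mm knob, so I need to check the grip.

```bash
python3 - <<'E'
from h import *
import cv2
p,d=arm.read_camera('wrist'); cv2.imwrite('pics/w3.png',p[:,:,::-1])
p,d=arm.read_camera('scene'); cv2.imwrite('pics/s3.png',cv2.resize(p[210:330,290:400,::-1],None,fx=6,fy=5,interpolation=cv2.INTER_CUBIC))
E
```

```text
(no output)
```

View pics/w3.png

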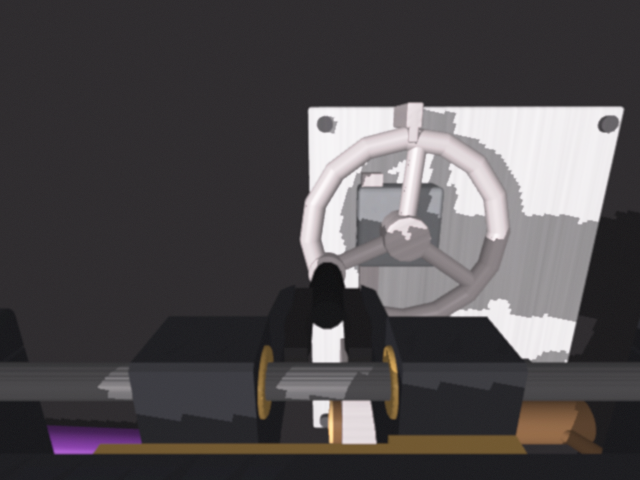

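View pics/s3.png

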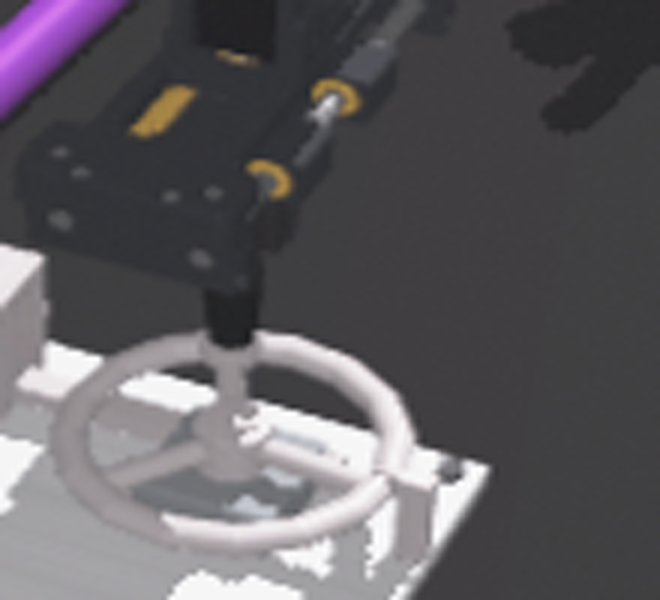

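```bash
python3 - <<'E'
from h import *
import cv2
np.set_printoptions(precision=4,suppress=True)
o=arm.get_obs();c=cam('wrist',o)
loc=lambda p:MC.T@(p[:2]-T0)
for v in(300,306,312,318,325):print(v,loc(at_z(c,326,v,.101)))
print(loc(at_z(c,326,262,.055)),'tcp',loc(o['tool_pos']))
for h in (.055,.078,.101): print(proj(c,[*C(.053,.084),h]))
print('rim/hub',loc(at_z(c,407,238,.056)),'plate corner',loc(at_z(c,308,107,.012)),loc(at_z(c,624,107,.012)))
s=cv2.imread('pics/w2.png');cv2.imwrite('pics/c6.png',cv2.resize(s[240:340,270:400],None,fx=6,fy=6,interpolation=cv2.INTER_CUBIC))
E
```

```text
300 [0.0577 0.0842]
306 [0.0548 0.0842]
312 [0.0519 0.0842]
318 [0.049  0.0842]
325 [0.0455 0.0842]
[0.0576 0.0845] tcp [0.0535 0.0844]
[326.8415 269.7713]
[326.6828 287.3345]
[326.4803 309.7399]
rim/hub [0.0718 0.0409] plate corner [0.14   0.0954] [ 0.14   -0.0931]
```

View pics/c6.png

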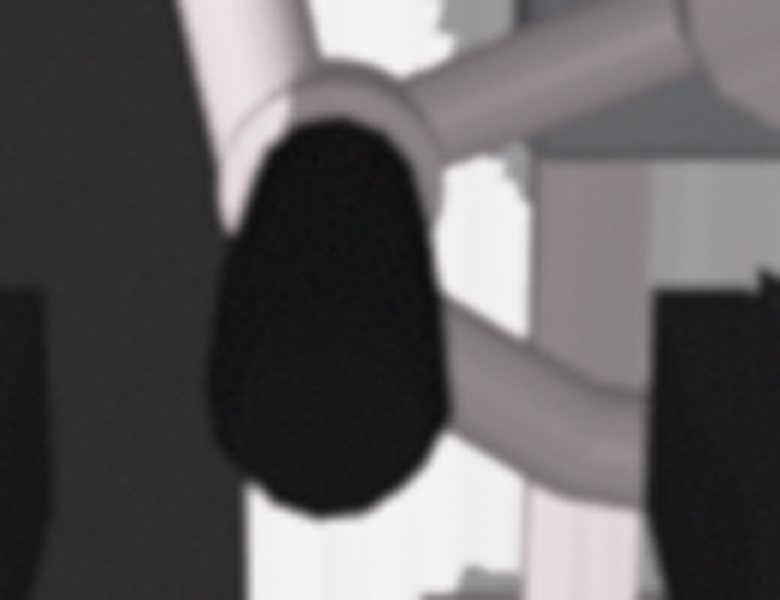

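Request:
{"op": "servo_tool", "data": {
  "steps": [0, 0, 0, 0, 1, 0, 0, 0, 0, 1]
}}

```text
time: 3.98
tool_pos: [0.5516, -0.069, 0.0662]
eef_rot: [-3.112, -0.414, -0.0]
force: [-2.2, 3.1, 3.4]
finger_gap: 0.0132
```

```bash
python3 - <<'E'
from h import *
import cv2
o=arm.get_obs();print(o['finger_gap'],o['force'],o['torque'],o['tool_pos'])
s=cv2.imread('pics/w3.png');cv2.imwrite('pics/c7.png',cv2.resize(s[240:420,250:410],None,fx=4,fy=3.3,interpolation=cv2.INTER_CUBIC))
E
```

```text
0.013246762558729074 [-2.15189011  3.1294849   3.39022132] [0.5007437  0.39348433 0.00994867] [ 0.55155501 -0.06898356  0.06621442]
```

View pics/c7.png

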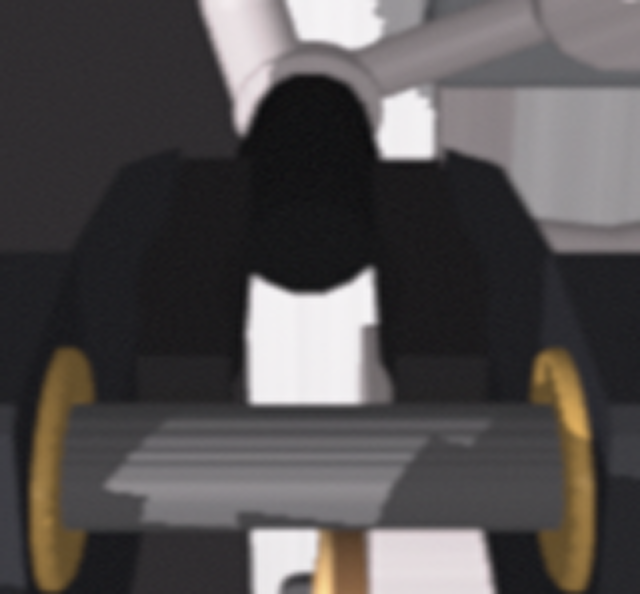

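The knob looks held squarely between the pads, so I'll start the arc and check that the wheel follows.

Request:
{"op": "servo_tool", "data": {
  "steps": [-0.0033, 0.001, 0.001, 0, 1, -0.0066, 0.0023, 0.001, 0, 1, -0.0096, 0.004, 0.001, 0, 1, -0.0125, 0.006, 0.001, 0, 1, -0.0151, 0.0083, 0.001, 0, 1, -0.0177, 0.0107, 0.001, 0, 1, -0.02, 0.0133, 0.001, 0, 1, -0.0223, 0.016, 0.001, 0, 1, -0.0223, 0.016, 0.001, 0, 1]
}}

```text
time: 5.1
tool_pos: [0.5361, -0.0917, 0.0662]
eef_rot: [3.114, 0.413, 0.006]
force: [5.4, -3.1, 5.0]
finger_gap: 0.013
```

```bash
python3 circ.py 2.9 20; python3 - <<'E'
from h import *
import cv2
p,d=arm.read_camera('wrist'); cv2.imwrite('pics/w4.png',p[:,:,::-1])
E
```

```text
val 0.9522701520378165 r 0.04591734134058438 F [ 5.44821497 -3.07833868  5.00216632] 0.01300170803462752
1.05 [-0.0042  0.0027  0.0011]
1.147 [-0.0063  0.0069  0.0011]
1.244 [-0.0081  0.0112  0.0011]
1.342 [-0.0093  0.0157  0.0011]
1.439 [-0.0102  0.0203  0.0011]
1.537 [-0.0106  0.025   0.0012]
1.634 [-0.0105  0.0297  0.0012]
1.731 [-0.01    0.0343  0.0012]
1.829 [-0.009   0.0389  0.0012]
1.926 [-0.0076  0.0433  0.0012]
2.024 [-0.0058  0.0476  0.0012]
2.121 [-0.0035  0.0517  0.0012]
2.218 [-0.0009  0.0556  0.0012]
2.316 [0.0021 0.0592 0.0012]
2.413 [0.0055 0.0624 0.0013]
2.51 [0.0091 0.0654 0.0013]
2.608 [0.013  0.0679 0.0013]
2.705 [0.0171 0.0701 0.0013]
2.803 [0.0214 0.0719 0.0013]
2.9 [0.0259 0.0732 0.0014]
```

View pics/w4.png

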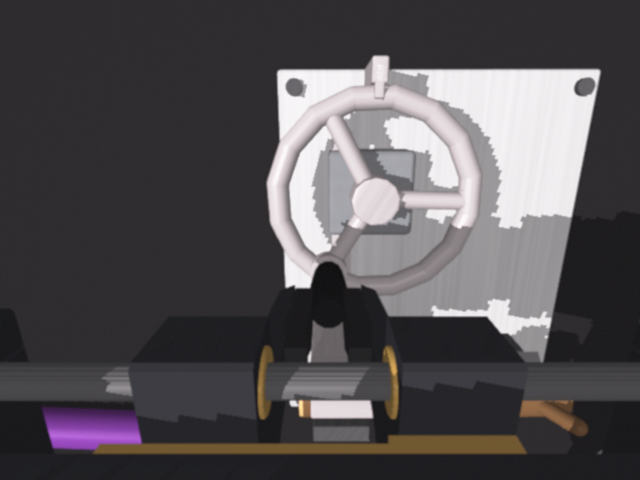

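The wheel follows the knob (spokes have turned by about 0.6 rad) at low force. Continue.

Request:
{"op": "servo_tool", "data": {
  "steps": [-0.003, 0.0027, 0.001, 0, 1, -0.0055, 0.0069, 0.001, 0, 1, -0.0075, 0.0112, 0.001, 0, 1, -0.009, 0.0157, 0.001, 0, 1, -0.0099, 0.0203, 0.001, 0, 1, -0.0103, 0.025, 0.001, 0, 1, -0.0102, 0.0297, 0.001, 0, 1, -0.0097, 0.0343, 0.001, 0, 1, -0.0088, 0.0389, 0.001, 0, 1, -0.0076, 0.0433, 0.001, 0, 1, -0.0058, 0.0476, 0.001, 0, 1, -0.0035, 0.0517, 0.001, 0, 1, -0.0009, 0.0556, 0.001, 0, 1, 0.0021, 0.0592, 0.001, 0, 1, 0.0055, 0.0624, 0.001, 0, 1, 0.0091, 0.0654, 0.001, 0, 1, 0.013, 0.0679, 0.001, 0, 1, 0.0171, 0.0701, 0.001, 0, 1, 0.0214, 0.0719, 0.001, 0, 1, 0.0259, 0.0732, 0.001, 0, 1]
}}

```text
time: 7.65
tool_pos: [0.5802, -0.1538, 0.0659]
eef_rot: [-3.112, -0.414, -0.006]
force: [-0.2, 6.9, 12.2]
finger_gap: 0.0132
```

```bash
python3 circ.py 4.71 18; python3 - <<'E'
from h import *
import cv2
p,d=arm.read_camera('wrist'); cv2.imwrite('pics/w5.png',p[:,:,::-1])
E
```

```text
val 2.899535983012421 r 0.046182174103619314 F [-0.22416885  6.86176935 12.19421098] 0.01316181827247889
3.0 [0.0043 0.0027 0.001 ]
3.101 [0.0091 0.0031 0.001 ]
3.201 [0.0139 0.0031 0.001 ]
3.302 [0.0187 0.0026 0.001 ]
3.402 [0.0234 0.0016 0.001 ]
3.503 [0.028  0.0001 0.0011]
3.604 [ 0.0325 -0.0019  0.0011]
3.704 [ 0.0367 -0.0042  0.0011]
3.805 [ 0.0406 -0.007   0.0011]
3.905 [ 0.0443 -0.0101  0.0011]
4.006 [ 0.0476 -0.0137  0.0011]
4.107 [ 0.0505 -0.0175  0.0012]
4.207 [ 0.0531 -0.0216  0.0012]
4.308 [ 0.0552 -0.0259  0.0012]
4.408 [ 0.0569 -0.0304  0.0012]
4.509 [ 0.0581 -0.0351  0.0012]
4.609 [ 0.0588 -0.0399  0.0012]
4.71 [ 0.0591 -0.0447  0.0012]
```

View pics/w5.png

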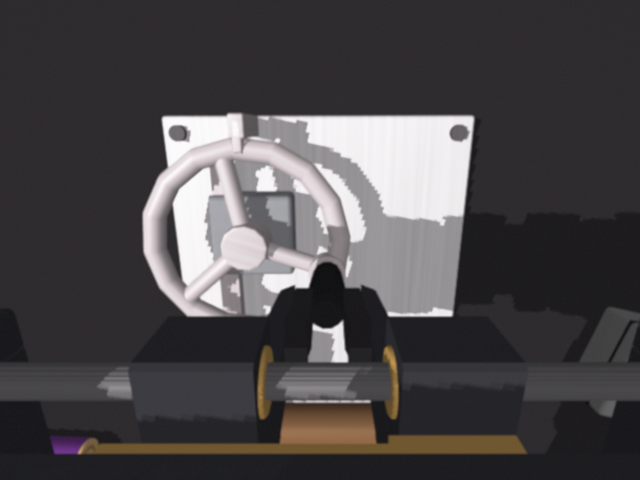

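Request:
{"op": "servo_tool", "data": {
  "steps": [0.0043, 0.002, 0, 0, 1, 0.0091, 0.0024, 0, 0, 1, 0.0139, 0.0025, 0, 0, 1, 0.0187, 0.0022, 0, 0, 1, 0.0234, 0.0014, 0, 0, 1, 0.028, 0.0, 0, 0, 1, 0.0325, -0.0019, 0, 0, 1, 0.0367, -0.0042, 0, 0, 1, 0.0406, -0.007, 0, 0, 1, 0.0443, -0.0101, 0, 0, 1, 0.0476, -0.0137, 0, 0, 1, 0.0505, -0.0175, 0, 0, 1, 0.0531, -0.0216, 0, 0, 1, 0.0552, -0.0259, 0, 0, 1, 0.0569, -0.0304, 0, 0, 1, 0.0581, -0.0351, 0, 0, 1, 0.0588, -0.0399, 0, 0, 1, 0.0591, -0.0447, 0, 0, 1, 0.0591, -0.0447, 0, 0, 1]
}}

```text
time: 10.07
tool_pos: [0.6283, -0.0937, 0.0665]
eef_rot: [-3.112, -0.414, -0.015]
force: [11.1, 2.7, -1.2]
finger_gap: 0.0134
```

```bash
python3 circ.py 4.71 1; python3 - <<'E'
from h import *
import cv2
p,d=arm.read_camera('wrist'); cv2.imwrite('pics/w6.png',p[:,:,::-1])
E
```

```text
val -1.559631193190481 r 0.05110296647717834 F [11.08765038  2.65790255 -1.18584661] 0.013395348214237409
4.71 [-0.0031  0.0007  0.0014]
```

View pics/w6.png

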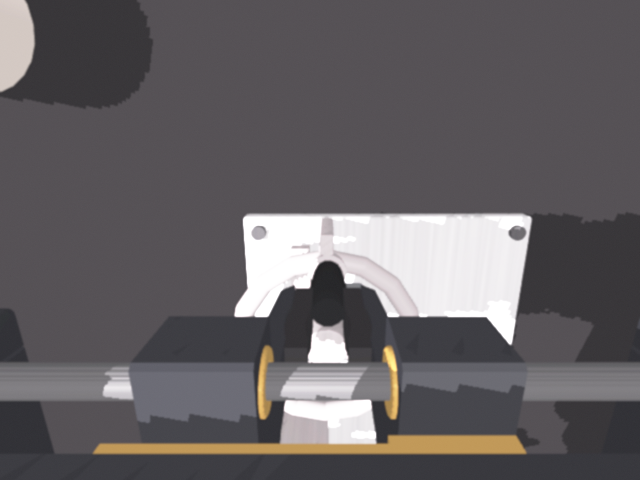

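The knob at (328,290) lines up with the post at (328,225). Release gently, rise, and check from above.

Request:
{"op": "servo_tool", "data": {
  "steps": [-0.001, 0, 0, 0, 1, -0.002, 0, 0, 0, 1, -0.002, 0, 0, 0, 0, -0.002, 0, 0, 0, 0, -0.002, 0, 0, 0, 0, -0.002, 0, 0, 0, 0, -0.002, 0, -0.03, 0, 0, -0.002, 0, -0.07, 0, 0, -0.002, 0, -0.11, 0, 0, -0.06, 0, -0.14, 0, 0, -0.12, 0, -0.14, -10, 0, -0.12, 0, -0.14, -20, 0, -0.12, 0, -0.14, -30, 0, -0.12, 0, -0.14, -40, 0, -0.12, 0, -0.14, -50, 0, -0.12, 0, -0.14, -60, 0, -0.12, 0, -0.14, -70, 0, -0.12, 0, -0.14, -80, 0, -0.12, 0, -0.14, -90, 0, -0.12, 0, -0.14, -90, 0]
}}

```text
time: 12.62
tool_pos: [0.5111, -0.1256, 0.2053]
eef_rot: [1.908, 2.49, 0.013]
force: [0.2, -0.7, 0.2]
finger_gap: 0.0439
```

```bash
python3 - <<'E'
from h import *
import cv2
o=arm.get_obs(); p,d=arm.read_camera('wrist'); cv2.imwrite('pics/w7.png',p[:,:,::-1]); np.savez('w7.npz',d=d,tp=o['tool_pos'],er=o['eef_rot']); print(o)
p,d=arm.read_camera('top'); cv2.imwrite('pics/t7.png',cv2.resize(p[175:325,310:460,::-1],None,fx=4,fy=4,interpolation=cv2.INTER_CUBIC))
E
```

```text
{'time': 12.625, 'qpos': array([-0.47180547,  0.06694115,  1.73601605,  0.00774443,  1.33274198,
       -0.73653317]), 'joint_vel': array([ 0.00102701,  0.00191194, -0.00046811,  0.00117651, -0.00056377,
        0.08084485]), 'joint_torque': array([-6.76345535e-04, -3.74092913e+01, -3.39941633e+01,  6.67973352e-02,
        4.36928740e-02, -1.00877970e+00]), 'tool_pos': array([ 0.51110397, -0.12563256,  0.20527746]), 'eef_rot': array([1.90836138, 2.48992177, 0.01328624]), 'force': array([ 0.17935882, -0.65031116,  0.19218028]), 'torque': array([-0.08086797, -0.04126428,  0.00376026]), 'finger_gap': 0.04390154627917259}
```

View pics/w7.png

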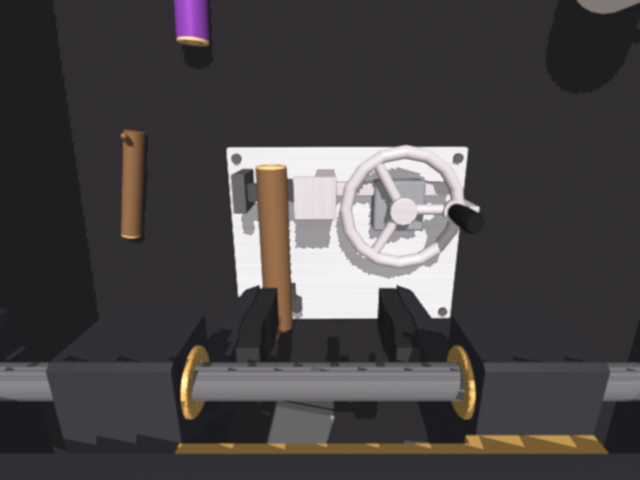

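View pics/t7.png

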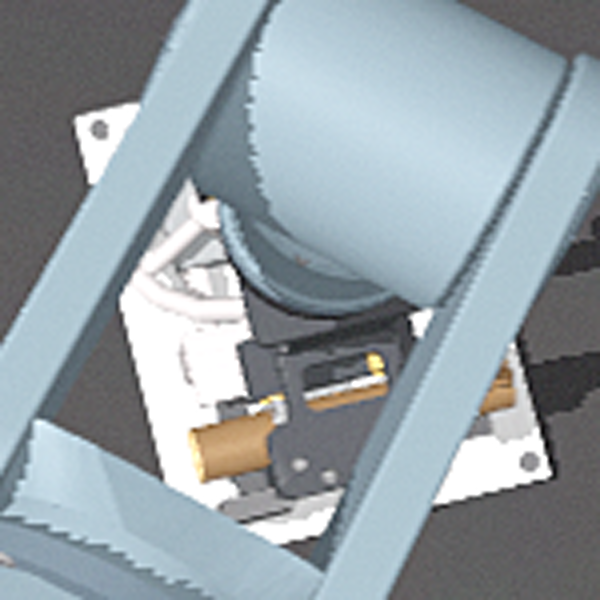

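The jaw block (295–335,198) now stands clear of the stem (right edge 290), and the knob (450–480,215) points at the post side. Measure the stem line, wheel angle and tool tilt.

```bash
python3 - <<'E'
from h import *
import cv2
s=cv2.imread("pics/w7.png")
cv2.imwrite("pics/c8.png",cv2.resize(s[140:340,220:490],None,fx=2.9,fy=2.9,interpolation=cv2.INTER_CUBIC))
o=arm.get_obs(); print(R.from_rotvec(o['eef_rot']).as_matrix(),o['eef_rot'])
E
```

```text
[[-0.25804003  0.96609418  0.00879649]
 [ 0.96613296  0.25801427  0.00396638]
 [ 0.00156228  0.00952207 -0.99995344]] [1.91069893 2.48797525 0.01333816]
```

View pics/c8.png

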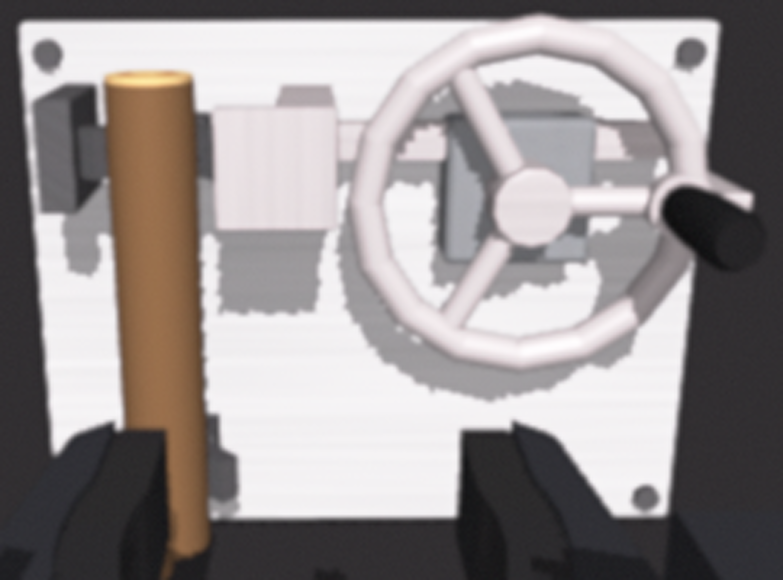

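```bash
python3 - <<'E'
from h import *
np.set_printoptions(precision=4,suppress=True)
z=np.load('w7.npz'); c=cam('wrist',dict(tool_pos=z['tp'],eef_rot=z['er']))
P=lambda x,y,h:MC.T@(at_z(c,220+x/2.9,140+y/2.9,h)[:2]-T0)
print('corners',P(20,20,.012),P(718,20,.012))
print('stem top line',P(148,72,.069),P(148,90,.041),'sides',P(106,100,.055),P(193,100,.055),P(122,350,.055),P(202,350,.055))
print('knob top',P(738,243,.101),'hub',P(533,206,.056),'lip edge',P(214,170,.08),'spoke end',P(655,201,.046))
o=arm.get_obs(); print(todelta([*C(-.05,-.002),.036],yaw=.264+np.pi/2))
print(todelta([*C(-.05,-.002),.2],yaw=.264+np.pi/2))
E
```

```text
corners [-0.098   0.0959] [0.1394 0.0955]
stem top line [-0.0473  0.0842] [-0.0516  0.0757] sides [-0.0625  0.0744] [-0.0359  0.0743] [-0.0621 -0.0073] [-0.0358 -0.0075]
knob top [0.1177 0.0406] hub [0.0704 0.0409] lip edge [-0.028   0.0574] spoke end [0.1123 0.0402]
[array([-0.0428, -0.0512,  0.1688]), np.float64(1.8317896309667152), np.float64(-0.17227098123438367)]
[array([-0.0425, -0.0496,  0.0048]), np.float64(1.8317896309667152), np.float64(-0.17227098123438367)]
```

Knob is within 1 mm of its post-aligned place; lip edge at x=-28 mm, off the stem. Descend on the stem's middle.

Request:
{"op": "servo_tool", "data": {
  "steps": [-0.02, -0.025, 0, 0, -0.27, -0.043, -0.05, 0, 0, -0.27, -0.043, -0.05, 0.02, 0, -0.27, -0.043, -0.0505, 0.06, 0, -0.27, -0.043, -0.0505, 0.09, 0, -0.27, -0.043, -0.0505, 0.11, 0, -0.27, -0.043, -0.0505, 0.11, 0, -0.27],
  "force": 25
}}

```text
time: 13.6
tool_pos: [0.4732, -0.179, 0.0933]
eef_rot: [1.916, 2.489, 0.013]
force: [-0.9, -0.3, 0.8]
finger_gap: 0.0559
```

```bash
python3 - <<'E'
from h import *
import cv2
o=arm.get_obs(); p,d=arm.read_camera('wrist'); cv2.imwrite('pics/w8.png',p[:,:,::-1]); print(todelta([*C(-.0495,-.002),.036],yaw=.264+np.pi/2), o['finger_gap'],o['force'])
c=cam('wrist',o); print(proj(c,[*C(-.0495,-.002),.069]))
E
```

```text
[array([-5.45963456e-05,  1.31768188e-04,  5.85832820e-02]), np.float64(1.8299965159589053), np.float64(-0.27500890336346995)] 0.05592152737095654 [-0.90002241 -0.32179149  0.76159456]
[330.37905339 261.16021367]
```

View pics/w8.png

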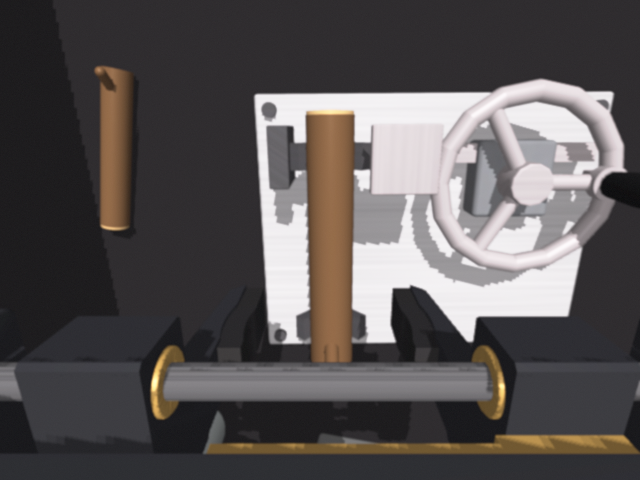

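The stem (330,250) is centred between the fingers with the jaws clear. Go down and grip.

Request:
{"op": "servo_tool", "data": {
  "steps": [0, 0, 0.02, 0, -0.27, 0, 0, 0.04, 0, -0.27, 0, 0, 0.0585, 0, -0.27, 0, 0, 0.0585, 0, -0.27, 0, 0, 0.0585, 0, -0.27, 0, 0, 0.0585, 0, 1, 0, 0, 0.0585, 0, 1, 0, 0, 0.0585, 0, 1, 0, 0, 0.0585, 0, 1, 0, 0, 0.0585, 0, 1],
  "force": 25
}}

```text
time: 14.9
tool_pos: [0.475, -0.1794, 0.0362]
eef_rot: [1.913, 2.487, 0.014]
force: [2.3, 1.0, 5.7]
finger_gap: 0.0078
```

```bash
python3 - <<'E'
from h import *
o=arm.get_obs(); print(o['tool_pos'],o['force'],o['finger_gap'],R.from_rotvec(o['eef_rot']).as_matrix())
E
```

```text
[ 0.4749708  -0.17937579  0.03624956] [2.27158836 0.97426741 5.66645829] 0.007798151248557886 [[-0.25613716  0.9666026   0.00855438]
 [ 0.96663792  0.25610623  0.00455259]
 [ 0.00220971  0.00943508 -0.99995305]]
```

Gap 7.8 mm on a 28 mm stem: look before lifting.

```bash
python3 - <<'E'
from h import *
import cv2
p,d=arm.read_camera('wrist'); cv2.imwrite('pics/w9.png',p[:,:,::-1])
p,d=arm.read_camera('scene'); cv2.imwrite('pics/s9.png',cv2.resize(p[220:370,200:380,::-1],None,fx=4,fy=4,interpolation=cv2.INTER_CUBIC))
E
```

```text
(no output)
```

View pics/w9.png

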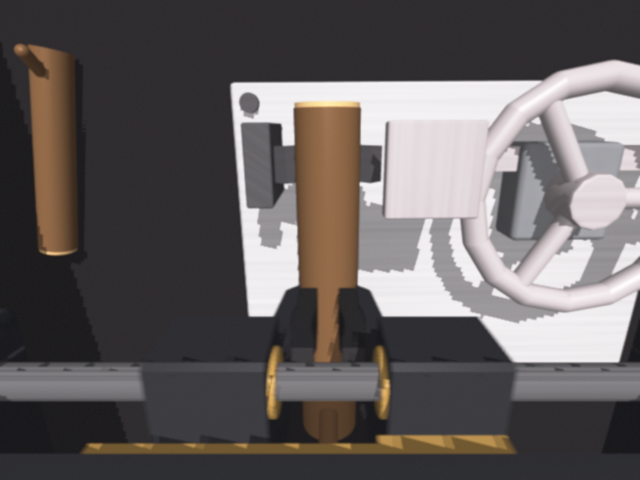

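View pics/s9.png

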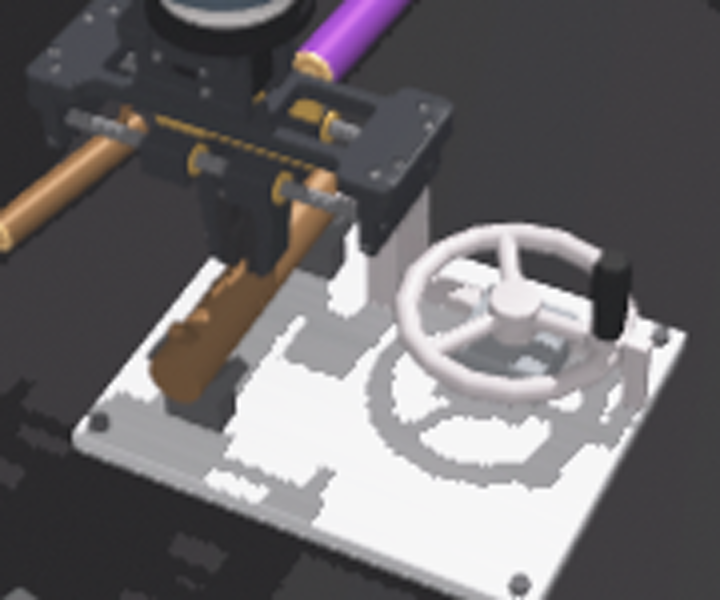

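```bash
python3 - <<'E'
from h import *
import cv2
np.set_printoptions(precision=4,suppress=True)
o=arm.get_obs(); 
pw,dw=arm.read_camera('wrist'); ps,ds=arm.read_camera('scene')
def pt(c,d,u,v):
    K,Rm,e=c; q=np.linalg.solve(K,[u,v,1])*d[v,u]; p=e+Rm@q
    return np.r_[MC.T@(p[:2]-T0),p[2]]*1000
c=cam('wrist',o)
for u,v in [(327,150),(327,270),(327,300),(327,330),(327,350),(300,280),(350,280),(305,300),(350,300),(290,320),(365,320),(327,415)]: print('w',u,v,dw[v,u],pt(c,dw,u,v))
c=cam('scene')
for x,y in [(265,262),(265,250),(250,230),(265,230),(280,262),(290,250),(240,260),(225,250),(250,290),(230,300),(300,240)]:
    u,v=int(200+x/4),int(220+y/4); print('s',x,y,pt(c,ds,u,v),ps[v,u])
E
python3 - <<'E'
import cv2
s=cv2.imread('pics/w9.png');cv2.imwrite('pics/c9.png',cv2.resize(s[260:445,250:410],None,fx=4,fy=3.2,interpolation=cv2.INTER_CUBIC))
s=cv2.imread('pics/s9.png');cv2.imwrite('pics/c10.png',cv2.resize(s[130:330,150:350],None,fx=3,fy=3,interpolation=cv2.INTER_CUBIC))
E
```

```text
w 327 150 0.14231738 [-49.4654  63.939   68.6048]
w 327 270 0.1575913 [-49.7403  13.5949  68.194 ]
w 327 300 0.16189855 [-49.8187  -0.709   68.1112]
w 327 330 0.16577516 [-49.9043 -15.4571  68.6167]
w 327 350 0.1691525 [-49.9611 -26.0917  68.3719]
w 300 280 0.16790369 [-62.1038   5.3779  59.8423]
w 350 280 0.16322425 [-39.4881   7.1541  64.3731]
w 305 300 0.14486097 [-58.607    7.1086  83.4565]
w 350 300 0.14507237 [-40.7846   6.9219  83.4364]
w 290 320 0.08259919 [-58.5846  31.2025 141.1773]
w 365 320 0.08422079 [-41.4855  30.2915 139.8993]
w 327 415 0.17541151 [-50.1765 -59.5209  72.1638]
s 265 262 [-31.8148 -10.5568  80.3769] [45 48 51]
s 265 250 [-31.6627 -10.2202  88.0265] [47 48 51]
s 250 230 [-39.2079 -11.1363  98.6154] [48 46 49]
s 265 230 [-29.3865 -13.0459 104.3858] [49 50 54]
s 280 262 [-34.4839   8.8089  62.1543] [145 108  75]
s 290 250 [-35.3724  18.5044  61.374 ] [146 109  75]
s 240 260 [-44.9587 -10.6943  74.8244] [48 46 49]
s 225 250 [-53.8032 -10.0803  78.4391] [48 47 50]
s 250 290 [-37.3014 -17.4799  65.5372] [104  79  56]
s 230 300 [-39.3724 -32.5665  70.2825] [104  80  57]
s 300 240 [-33.9527  28.0392  59.1045] [133 100  69]
```

View pics/c9.png

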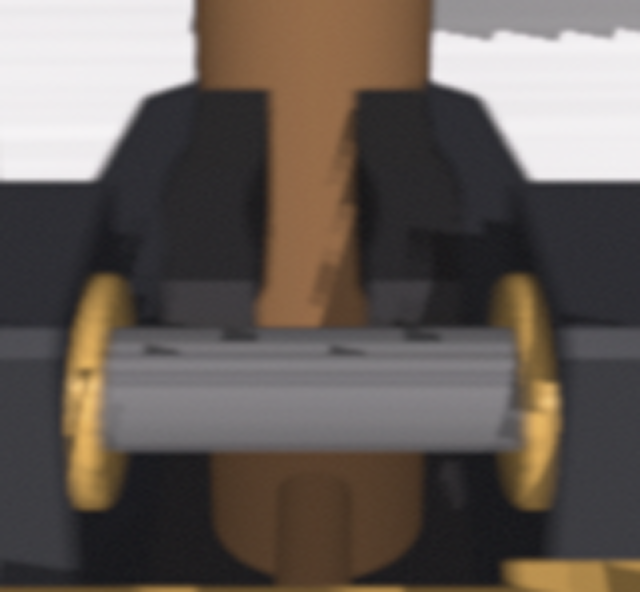

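View pics/c10.png

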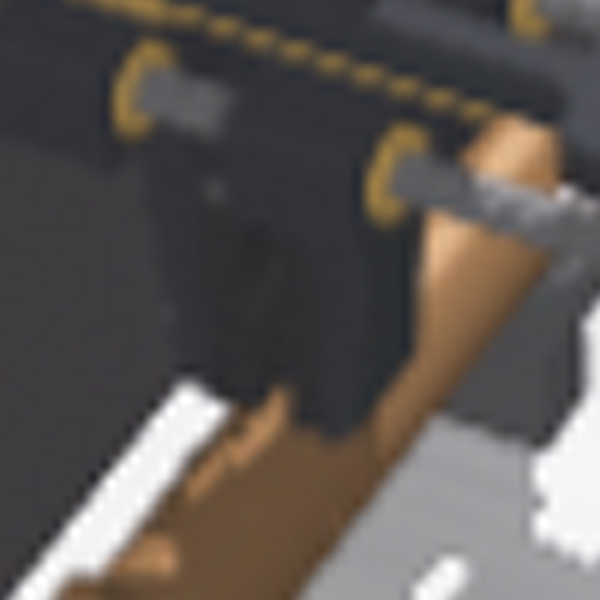

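The depth readings settle it. The visible fingertips end about 33 mm short of the reported TCP, at z≈70 mm while the TCP reads 36 mm. So the knob was held only by its tip, and now the pads pinch just the stem's top. Before going lower, check how high the gripper's body is.

```bash
python3 - <<'E'
from h import *
import cv2
np.set_printoptions(precision=1,suppress=True)
o=arm.get_obs(); Rt=R.from_rotvec(o['eef_rot']).as_matrix()
def cloud(n):
    p,d=arm.read_camera(n); K,Rm,e=cam(n,o); v,u=np.mgrid[0:480,0:640]; q=np.stack([(u-K[0,2])/K[0,0]*d,(v-K[1,2])/K[1,1]*d,d],-1)
    w=e+q@Rm.T; return p,d,w
for n in('wrist','scene'):
    p,d,w=cloud(n); t=(w-o['tool_pos'])@Rt*1000  # tool coords
    np.save(n+'_t.npy',t)
    dark=(p.max(2)<75)&(d>0)
    m=dark&(abs(t[...,0])<60)&(abs(t[...,1])<110)&(t[...,2]<0)&(t[...,2]>-170)&(w[...,2]>.066)
    print(n,m.sum())
    # lowest (max tool z) per y bin
    for y in range(-100,101,10):
        mm=m&(abs(t[...,1]-y)<5)
        if mm.sum()>5:
            z=t[...,2][mm]; i=np.argsort(z)[-5:]; print(y,z[i].mean(),'x',t[...,0][mm][i].mean(),mm.sum())
E
```

```text
wrist 54938
-80 -95.55737993708915 x 16.134568898332958 3618
-70 -107.39577713862086 x 24.938165122964932 91
-60 -107.30142431913112 x 24.92369683634049 124
-50 -107.1011209188187 x 24.779224252189525 1500
-40 -107.39892999756992 x 24.99592551535654 1640
-30 -100.22700190979582 x 32.53075629298949 5397
-20 -56.96640067591413 x 9.62311049073151 7445
-10 -31.964083993164557 x 7.96202885423223 7760
0 -30.29484879980142 x -10.404957170995944 3724
10 -32.13747896446778 x 8.137983783616624 7642
20 -101.02657900591075 x 32.50458502747074 6901
30 -101.18957060655826 x 32.544198167524364 4488
40 -108.8808259828842 x 25.509996064535166 1610
50 -108.83918449382743 x 25.53209864314328 978
60 -108.4897055513103 x 25.43375353900657 28
70 -107.26606721132976 x 24.910828739350414 55
80 -95.58344854180405 x 17.73510159556059 1937
scene 2076
-90 -124.60502616154812 x -31.652193746133243 35
-80 -96.67359845152262 x -8.029452792943896 107
-70 -98.91456528651108 x -9.365275744316744 62
-60 -125.25004315789363 x -16.62597693281557 55
-50 -129.5480415616222 x -20.18369359561158 22
-40 -130.05046310767858 x -20.3791789453862 39
-30 -104.24443239765056 x -30.9824624795125 92
-20 -102.96351593727172 x -31.29900664060121 143
-10 -35.75358859204887 x -6.501736256429263 228
0 -33.44616542679875 x -7.418324482527576 153
10 -33.935205744964435 x -7.985363000353837 234
20 -38.667734351325905 x -2.5965607417520538 326
30 -94.89825312618375 x 0.7286485921118903 183
40 -122.51847233378801 x -5.572652722559729 45
50 -130.26876972922975 x 2.8495689399765745 43
60 -130.2429742061434 x 2.795038499204446 36
70 -134.3104846138396 x -30.66536565945605 11
80 -107.04260578375128 x -31.309837378788473 38
90 -97.55037214464888 x -1.7788655018188428 171
100 -125.8065848019809 x -10.725282137765296 53
```

The body starts 96 mm behind the reported TCP against the 64 mm given, so the whole gripper sits 32 mm short of it. The true tip is the reported TCP minus 32 mm. Open, rise slightly, go 32 mm lower, and grip again.

Request:
{"op": "servo_tool", "data": {
  "steps": [0, 0, -0.001, 0, -0.27, 0, 0, -0.002, 0, -0.27, 0, 0, -0.004, 0, -0.27, 0, 0, -0.004, 0, -0.27, 0, 0, -0.004, 0, -0.27, 0, 0, -0.004, 0, -0.27]
}}

```text
time: 15.95
tool_pos: [0.4754, -0.1798, 0.0409]
eef_rot: [1.913, 2.486, 0.014]
force: [-0.4, 0.3, 0.8]
finger_gap: 0.0554
```

```bash
python3 - <<'E'
from h import *
import cv2
o=arm.get_obs(); p,d=arm.read_camera('wrist'); cv2.imwrite('pics/w10.png',p[:,:,::-1]); print(todelta([*C(-.0495,-.002),.0045],yaw=.264+np.pi/2), o['finger_gap'],o['force'])
E
```

```text
[array([ 0.00051939, -0.00091777,  0.03637659]), np.float64(1.8300073399933754), np.float64(-0.27438873187100604)] 0.05535512603815406 [-0.37307461  0.33538422  0.79989292]
```

View pics/w10.png

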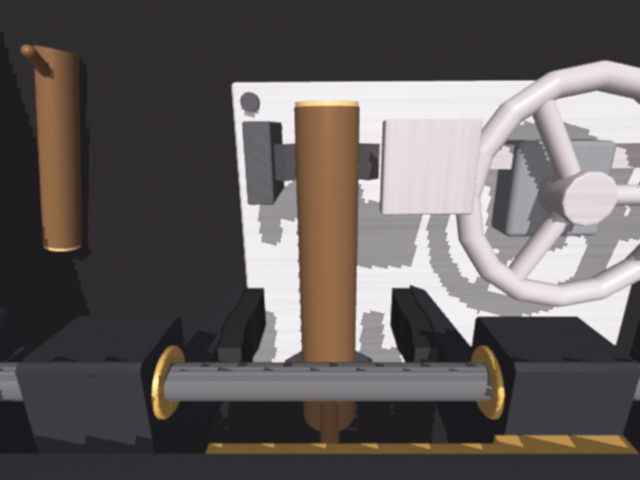

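The stem is undisturbed and centred between the open fingers. Descend 36 mm and grip.

Request:
{"op": "servo_tool", "data": {
  "steps": [0, -0.001, 0.01, 0, -0.27, 0, -0.001, 0.02, 0, -0.27, 0, -0.001, 0.03, 0, -0.27, 0, -0.001, 0.036, 0, -0.27, 0, -0.001, 0.036, 0, -0.27, 0, -0.001, 0.036, 0, 1, 0, -0.001, 0.036, 0, 1, 0, -0.001, 0.036, 0, 1, 0, -0.001, 0.036, 0, 1],
  "force": 25
}}

```text
time: 17.12
tool_pos: [0.4758, -0.1801, 0.0055]
eef_rot: [1.912, 2.484, 0.015]
force: [3.4, 1.8, 0.5]
finger_gap: 0.0268
```

```bash
python3 - <<'E'
from h import *
import cv2
o=arm.get_obs(); print(o['force'],o['finger_gap'],o['tool_pos'])
p,d=arm.read_camera('wrist'); cv2.imwrite('pics/w11.png',p[:,:,::-1])
E
```

```text
[3.44352265 1.84024564 0.50801365] 0.026807333763017614 [ 0.47580471 -0.18013392  0.00545292]
```

View pics/w11.png

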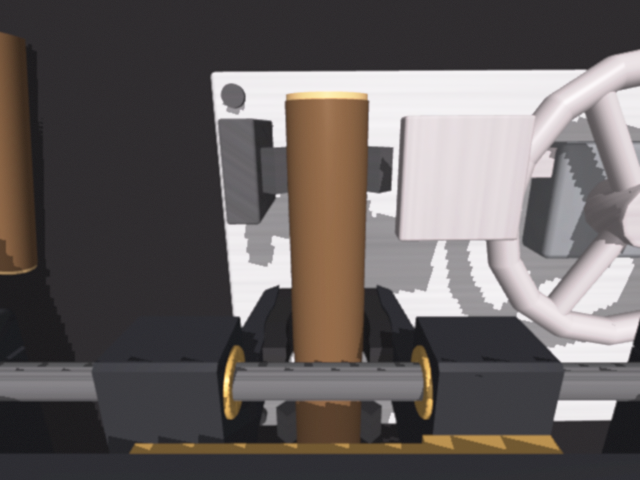

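Gap is now 26.8 mm with the fingers either side of the stem. Lift straight up.

Request:
{"op": "servo_tool", "data": {
  "steps": [0, 0, -0.01, 0, 1, 0, 0, -0.03, 0, 1, 0, 0, -0.05, 0, 1, 0, 0, -0.08, 0, 1, 0, 0, -0.11, 0, 1, 0, 0, -0.14, 0, 1, 0, 0, -0.16, 0, 1, 0, 0, -0.16, 0, 1, 0, 0, -0.16, 0, 1]
}}

```text
time: 18.3
tool_pos: [0.4732, -0.1803, 0.1646]
eef_rot: [1.913, 2.485, 0.014]
force: [0.6, -0.4, -0.7]
finger_gap: 0.027
```

```bash
python3 - <<'E'
from h import *
import cv2
o=arm.get_obs(); print(o['force'],o['finger_gap'],o['tool_pos'])
p,d=arm.read_camera('wrist'); cv2.imwrite('pics/w12.png',p[:,:,::-1]);np.savez('w12.npz',d=d,tp=o['tool_pos'],er=o['eef_rot'])
p,d=arm.read_camera('scene'); cv2.imwrite('pics/s12.png',p[:,:,::-1])
E
```

```text
[ 0.59545592 -0.43235649 -0.73077733] 0.027034876889124083 [ 0.47320822 -0.18025883  0.16457251]
```

View pics/w12.png

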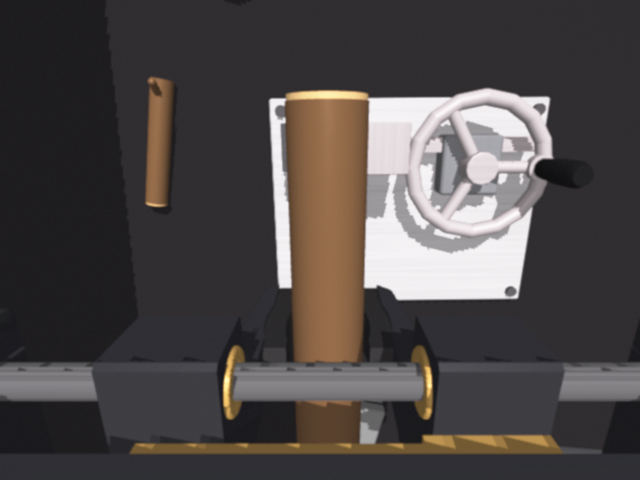

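View pics/s12.png

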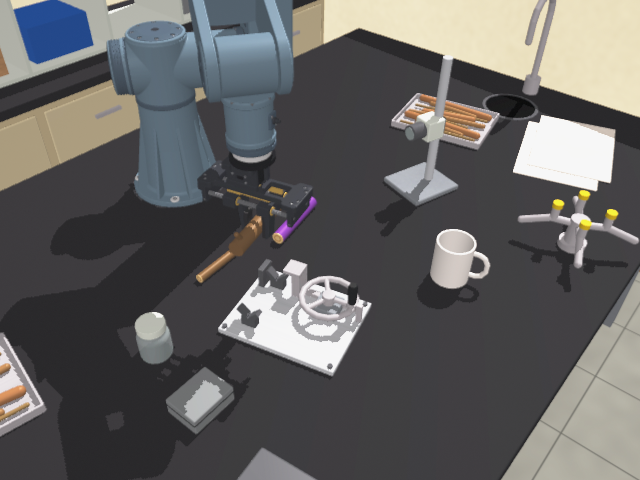

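The stem is out and held; the wheel still points at the post and the jaw is open. Now measure the stem in the tool frame, and the lens from the depth clouds.

```bash
python3 - <<'E'
from h import *
import cv2
np.set_printoptions(precision=4,suppress=True)
def cloud(n,p,d,o=None):
    K,Rm,e=cam(n,o); v,u=np.mgrid[0:480,0:640]; q=np.stack([(u-K[0,2])/K[0,0]*d,(v-K[1,2])/K[1,1]*d,d],-1); return e+q@Rm.T
z=np.load('w12.npz'); o=dict(tool_pos=z['tp'],eef_rot=z['er']); p=cv2.imread('pics/w12.png')[:,:,::-1].astype(int)
w=cloud('wrist',p,z['d'],o); Rt=R.from_rotvec(o['eef_rot']).as_matrix(); t=(w-o['tool_pos'])@Rt
m=(p[...,0]>p[...,2]+35)&(abs(t[...,1])<.02)&(t[...,0]>-.02)&(t[...,0]<.1)&(t[...,2]<-.02)&(t[...,2]>-.09)
print(m.sum(),'max x',np.percentile(t[m][:,0],[95,99,99.8]))
for x in (.02,.03,.04,.05,.06,.07,.078):
    mm=m&(abs(t[...,0]-x)<.003); q=t[mm]
    top=q[abs(q[:,1])<.004]; 
    # circle fit
    A=np.c_[2*q[:,1],2*q[:,2],np.ones(len(q))]; s=np.linalg.lstsq(A,(q[:,1:]**2).sum(1),rcond=None)[0]
    print(x,'y range',q[:,1].min(),q[:,1].max(),'top z',np.median(np.sort(top[:,2])[:10]),'circ',s[0],s[1],np.sqrt(s[2]+s[0]**2+s[1]**2))
# top + scene camera
for n in('top','scene'):
    p,d=arm.read_camera(n); w=cloud(n,p,d); np.savez(n+'B.npz',w=w,p=p,d=d)
    c=np.array([.4562,.3319]);th=1.288;M=np.array([[np.cos(th),-np.sin(th)],[np.sin(th),np.cos(th)]])
    l=(w[...,:2]-c)@M; 
    m=(abs(l[...,0]-.018)<.016)&(abs(l[...,1])<.03)&(w[...,2]>.1)&(w[...,2]<.26)
    q=np.c_[l[m],w[m][:,2]]; print(n,m.sum(), q.min(0),q.max(0))
    for x in(.005,.01,.015,.02,.025,.03):
        b=q[abs(q[:,0]-x)<.004]
        if len(b)>8:
            A=np.c_[2*b[:,1:],np.ones(len(b))]; s=np.linalg.lstsq(A,(b[:,1:]**2).sum(1),rcond=None)[0]; print(' x',x,len(b),'top z',b[:,2].max(),'y',b[:,1].min(),b[:,1].max(),'circ',s[0],s[1],np.sqrt(s[2]+s[0]**2+s[1]**2))
    m=(abs(l[...,0]-.062)<.035)&(abs(l[...,1])<.04)&(w[...,2]>.1)&(w[...,2]<.28); 
    q=np.c_[l[m],w[m][:,2]]; b=q[abs(q[:,0]-.05)<.01]; print(' cube top',np.percentile(b[:,2],[50,90,97]),'y',np.percentile(b[:,1],[2,98]))
E
```

```text
20019 max x [0.082  0.0848 0.0854]
0.02 y range -0.013548470281499567 0.01282710769853049 top z -0.0640264896217024 circ -0.0004771124885082284 -0.04971966212963824 0.013490182902028103
0.03 y range -0.013175959759833867 0.01244576029870022 top z -0.06410060905823377 circ -0.0005851463074968366 -0.049915813222677796 0.013318089060915824
0.04 y range -0.013283237804660885 0.012503971922012044 top z -0.06428847466975887 circ -0.0005863801995734913 -0.04983790127107361 0.013348466555359864
0.05 y range -0.013588978474724796 0.012619371895441569 top z -0.06434044862891619 circ -0.0006011598999278242 -0.0498824055799338 0.013311675067872075
0.06 y range -0.013646918675649896 0.012508872099052059 top z -0.06434811986856898 circ -0.0006513877958746896 -0.049864314946396024 0.01327668578659732
0.07 y range -0.013741661793386921 0.01225916840060884 top z -0.06423331957021397 circ -0.0006856029375210229 -0.04984536214346312 0.013318474031118655
0.078 y range -0.013858942962362255 0.012396110963308393 top z -0.0645481248278938 circ -0.0007217143747662791 -0.05000086653706216 0.01317957974265664
[... 1327 characters left out ...]
96489025 0.17060148445827716 0.015570317737680008
 x 0.015 48 top z 0.19106797869269854 y -0.022032602086518985 0.009639887810862618 circ -0.003291473667275664 0.17012070688215888 0.0175488788009097
 x 0.02 48 top z 0.19106797869269854 y -0.022961233536935438 0.009639887810862618 circ -0.0035963176831818235 0.17086504672494884 0.01750984697383315
 x 0.025 45 top z 0.19069917506939849 y -0.021902127488163784 0.007799901231865785 circ -0.004745588870883998 0.17173377566534082 0.016328151397950134
 x 0.03 53 top z 0.19045707252112998 y -0.023321609742098303 0.007799901231865785 circ -0.005383319495102396 0.172718714661378 0.015714252922189843
 cube top [0.1842 0.1937 0.195 ] y [-0.0288  0.0207]
```

```bash
python3 - <<'E'
from h import *
np.set_printoptions(precision=4,suppress=True)
c=np.array([.4562,.3319]);th=1.288;M=np.array([[np.cos(th),-np.sin(th)],[np.sin(th),np.cos(th)]])
for n in('top','scene'):
    w=np.load(n+'B.npz')['w']; l=(w[...,:2]-c)@M
    m=(abs(l[...,0])<.1)&(abs(l[...,1])<.03)&(w[...,2]>.145)&(w[...,2]<.195); q=np.c_[l[m],w[m][:,2]]
    print(n,'min x by z', [(zz,np.sort(q[abs(q[:,2]-zz)<.004][:,0])[:4]) for zz in(.155,.165,.172,.18,.19)])
    k=(l[...,0]>.003)&(l[...,0]<.034)&(abs(l[...,1])<.03)&(w[...,2]>.183)&(w[...,2]<.195); b=np.c_[l[k],w[k][:,2]]
    print(' barrel axis slope',np.polyfit(b[:,0],b[:,1],1),len(b))
    k=(abs(l[...,1])<.03)&(l[...,0]>.07)&(l[...,0]<.12)&(w[...,2]>.25); b=l[k]; print(' post',b.min(0),b.max(0))
o=arm.get_obs(); d=M@[1,0]; n=M@[0,1]
ty=R.from_rotvec(o['eef_rot']).as_matrix()[:,1]; print('tool y dot', )
# after turn: tool x = d, tool y = ? tool z down => y = z x x
Rn=np.column_stack([[*d,0],np.cross([0,0,-1],[*d,0]),[0,0,-1]])
off=np.array([.0853,-.0007,-.0500])
tgt=np.array([*(c+M@[-.06,-.0003]),.1715]); tcp=tgt-Rn@off; print('tgt end',tgt,'tcp',tcp)
pre=np.array([*(c+M@[-.12,-.0003]),.1715])-Rn@off; print('pre',pre)
print(todelta(tcp,o,yaw=th)); print(todelta(pre,o,yaw=th), o['time'],o['qpos'])
E
```

```text
top min x by z [(0.155, array([0.0009, 0.001 , 0.0011, 0.0015])), (0.165, array([0.0001, 0.0003, 0.0005, 0.0006])), (0.172, array([-0.0005,  0.0003,  0.0004,  0.0005])), (0.18, array([-0.0002,  0.0001,  0.0005,  0.0009])), (0.19, array([0.0009, 0.0013, 0.0013, 0.0017]))]
 barrel axis slope [-0.0759  0.0006] 239
 post [ 0.0736 -0.0115] [0.0991 0.0104]
scene min x by z [(0.155, array([0.004 , 0.0041, 0.0041, 0.0047])), (0.165, array([0.0022, 0.0031, 0.0039, 0.0042])), (0.172, array([0.0013, 0.0023, 0.0031, 0.0037])), (0.18, array([0.001 , 0.0014, 0.0033, 0.0034])), (0.19, array([0.0049, 0.0058, 0.0062, 0.0066]))]
 barrel axis slope [-0.0738 -0.005 ] 81
 post [ 0.0751 -0.0158] [0.1029 0.0106]
tool y dot
tgt end [0.4397 0.2742 0.1715] tcp [0.4166 0.1921 0.1215]
pre [0.3999 0.1345 0.1215]
[array([0.3744, 0.0401, 0.0439]), np.float64(1.8298001639721166), np.float64(31.042862735098243)]
[array([0.323 , 0.0091, 0.0435]), np.float64(1.8298001639721166), np.float64(31.042862735098243)] 18.5 [-0.6048  0.0646  1.8253  0.0095  1.2462 -0.8668]
```

Lens glass is at x≈0 of the fitted stand frame, axis height 0.1715 m (barrel top 192 mm, cube top 197 mm). Go to the point 120 mm short of the lens, turning 31°.

Request:
{"op": "servo_tool", "data": {
  "steps": [0.01, 0, 0, 0, 1, 0.03, 0.001, 0, 2, 1, 0.055, 0.002, 0, 5, 1, 0.08, 0.002, 0, 8, 1, 0.105, 0.003, 0.004, 11, 1, 0.13, 0.004, 0.008, 14, 1, 0.155, 0.004, 0.012, 17, 1, 0.18, 0.005, 0.016, 20, 1, 0.205, 0.006, 0.02, 23, 1, 0.23, 0.007, 0.025, 26, 1, 0.255, 0.008, 0.03, 28, 1, 0.28, 0.008, 0.035, 30, 1, 0.3, 0.009, 0.04, 31, 1, 0.315, 0.009, 0.0435, 31, 1, 0.323, 0.009, 0.0435, 31, 1, 0.323, 0.009, 0.0435, 31, 1, 0.323, 0.009, 0.0435, 31, 1]
}}

```text
time: 20.62
tool_pos: [0.4001, 0.1341, 0.1217]
eef_rot: [2.51, 1.885, 0.016]
force: [1.0, 0.1, -0.8]
finger_gap: 0.0271
```

```bash
python3 - <<'E'
from h import *
import cv2
np.set_printoptions(precision=4,suppress=True)
o=arm.get_obs(); print(o['force'],o['finger_gap'],o['tool_pos'],R.from_rotvec(o['eef_rot']).as_matrix())
for n in('wrist','top','scene'):
    p,d=arm.read_camera(n); cv2.imwrite(f'pics/{n}13.png',p[:,:,::-1]);np.savez(n+'13.npz',d=d,tp=o['tool_pos'],er=o['eef_rot'],p=p)
E
```

```text
[ 1.0158  0.0995 -0.7659] 0.02709561854977418 [0.4001 0.1341 0.1217] [[ 0.2785  0.9604  0.0101]
 [ 0.9604 -0.2785  0.0041]
 [ 0.0067  0.0085 -0.9999]]
```

View pics/wrist13.png

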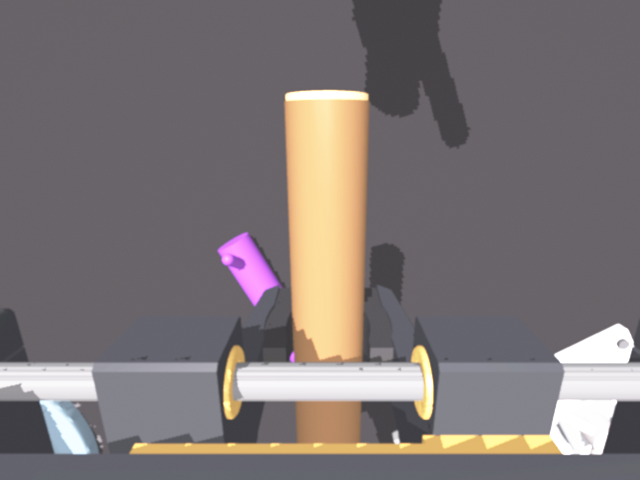

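View pics/top13.png

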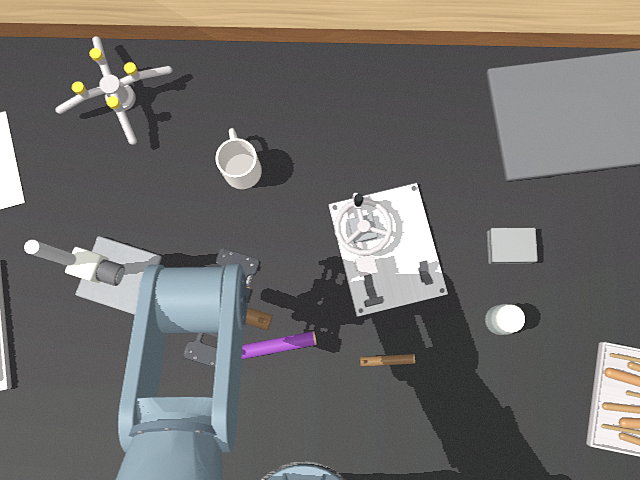

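View pics/scene13.png

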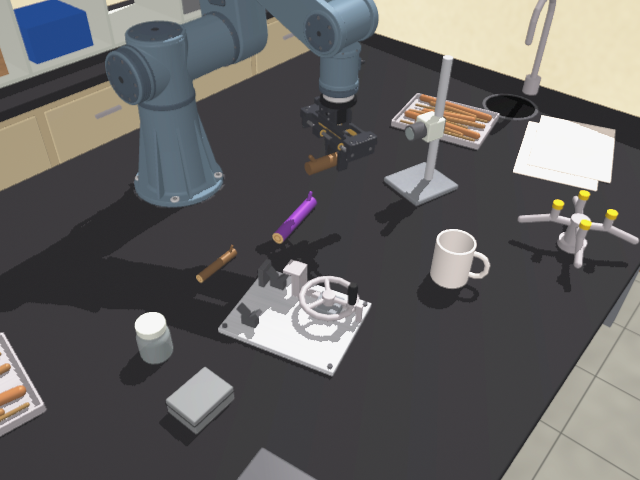

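The stem is held level and lined up with the lens, and the path ahead is clear. Re-measure the sawn end in the tool frame and work out the last shift.

```bash
cat > end.py <<'E'
from h import *
import sys
np.set_printoptions(precision=4,suppress=True)
z=np.load(sys.argv[1]); o=dict(tool_pos=z['tp'],eef_rot=z['er']); p=z['p'].astype(int); d=z['d']
K,Rm,e=cam('wrist',o); v,u=np.mgrid[0:480,0:640]; w=e+np.stack([(u-K[0,2])/K[0,0]*d,(v-K[1,2])/K[1,1]*d,d],-1)@Rm.T
Rt=R.from_rotvec(o['eef_rot']).as_matrix(); t=(w-o['tool_pos'])@Rt
m=(abs(t[...,1])<.02)&(t[...,0]>.01)&(t[...,0]<.1)&(t[...,2]<-.045)&(t[...,2]>-.09)&(p[...,0]>p[...,2]+35)
C_=[]
for x in np.arange(.02,.081,.005):
    q=t[m&(abs(t[...,0]-x)<.003)]; A=np.c_[2*q[:,1:],np.ones(len(q))]; s=np.linalg.lstsq(A,(q[:,1:]**2).sum(1),rcond=None)[0]; C_.append([x,s[0],s[1]])
C_=np.array(C_); fy=np.polyfit(C_[:,0],C_[:,1],1);fz=np.polyfit(C_[:,0],C_[:,2],1); xe=np.percentile(t[m][:,0],99.8)
off=np.array([xe,np.polyval(fy,xe),np.polyval(fz,xe)]); print('off',off,fy,fz)
c=np.array([.4562,.3319]);th=1.288;M=np.array([[np.cos(th),-np.sin(th)],[np.sin(th),np.cos(th)]])
end=o['tool_pos']+Rt@off; ax=Rt@np.array([1,fy[0],fz[0]]); ax/=np.linalg.norm(ax)
print('end in lens frame',np.r_[(end[:2]-c)@M,end[2]-.1715],'yaw err deg',np.degrees(np.arctan2(ax[1],ax[0])-th),'pitch',np.degrees(np.arcsin(ax[2])))
tgt=np.array([*(c+M@[-.06,-.0003]),.1715]); print('shift',Rt.T@(tgt-end))
E
python3 end.py wrist13.npz
```

```text
off [ 0.084  -0.0003 -0.0496] [-0.0036  0.    ] [ 0.001  -0.0497]
end in lens frame [-0.1219 -0.0005  0.0004] yaw err deg 0.23668407729609464 pitch 0.32546925495885237
shift [ 0.0619 -0.0002  0.0008]
```

Request:
{"op": "servo_tool", "data": {
  "steps": [0.005, 0, 0, 0, 1, 0.015, 0, 0, 0, 1, 0.025, 0, 0, 0, 1, 0.035, 0, 0, 0, 1, 0.045, 0, 0, 0, 1, 0.054, 0, 0, 0, 1, 0.0615, 0, 0.0005, 0, 1, 0.0615, 0, 0.0005, 0, 1, 0.0615, 0, 0.0005, 0, 1, 0.0615, 0, 0.0005, 0, 1]
}}

```text
time: 22.02
tool_pos: [0.4171, 0.1929, 0.1215]
eef_rot: [2.511, 1.884, 0.016]
force: [-0.4, -0.1, -1.2]
finger_gap: 0.0269
```

```bash
python3 - <<'E'
from h import *
import cv2
o=arm.get_obs(); print(o['time'],o['force'],o['finger_gap'],o['tool_pos'])
for n in('wrist','top','scene'):
    p,d=arm.read_camera(n); cv2.imwrite(f'pics/{n}14.png',p[:,:,::-1]);np.savez(n+'14.npz',d=d,tp=o['tool_pos'],er=o['eef_rot'],p=p)
p=cv2.imread('pics/scene14.png');cv2.imwrite('pics/c14.png',cv2.resize(p[50:230,290:490],None,fx=3.8,fy=3.3,interpolation=cv2.INTER_CUBIC))
E
python3 end.py wrist14.npz
```

```text
22.025 [-0.41214033 -0.12446132 -1.23037879] 0.02694538130145676 [0.41709431 0.19285507 0.12150456]
off [ 0.084  -0.0002 -0.0497] [-0.0033  0.    ] [-0.0008 -0.0496]
end in lens frame [-0.0607 -0.0006  0.0002] yaw err deg 0.17073586906366167 pitch 0.4259196010111947
shift [ 0.0007 -0.0003  0.0002]
```

View pics/wrist14.png

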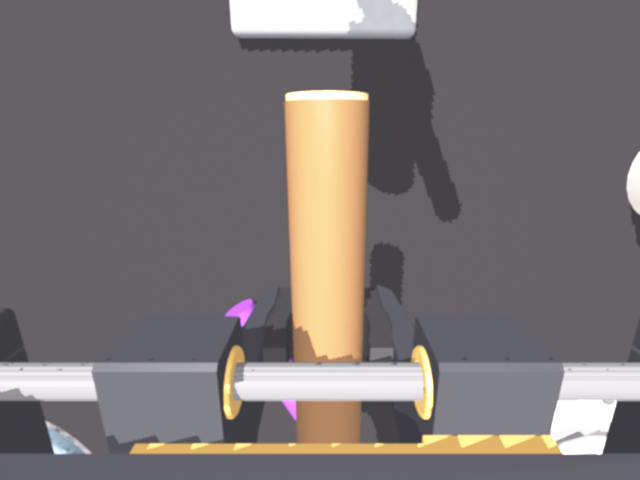

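View pics/top14.png

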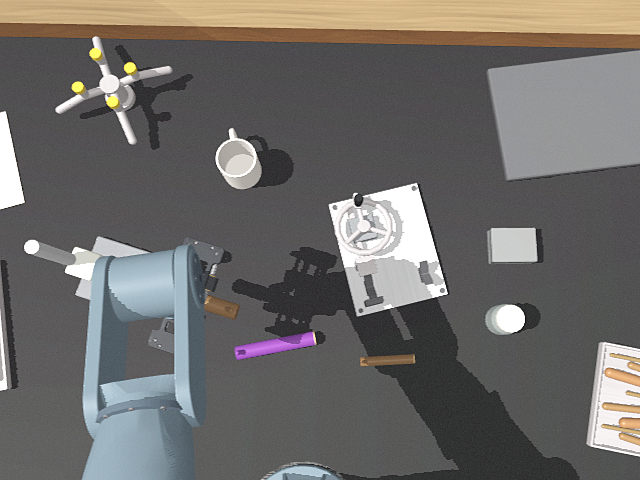

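View pics/c14.png

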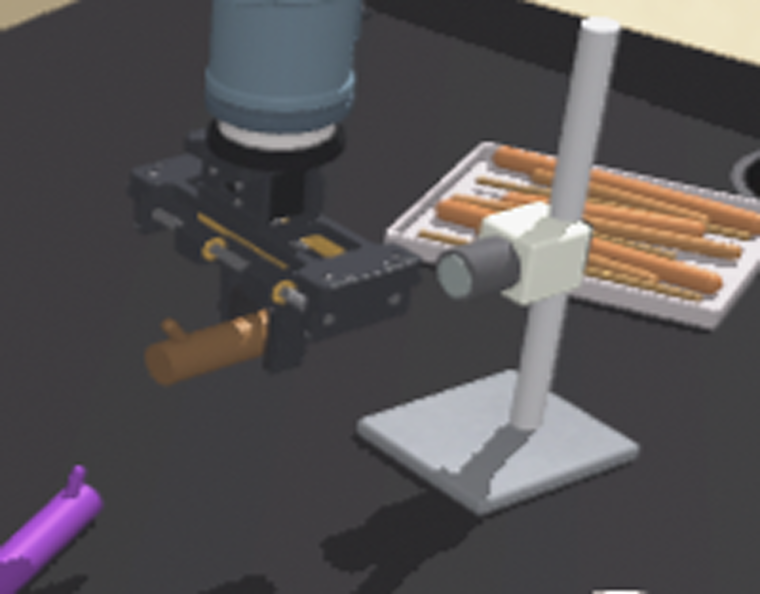

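The wrist view now also shows the foot's front edge (232–416, 38), which gives an independent check of the lens frame.

```bash
python3 - <<'E'
from h import *
import cv2
np.set_printoptions(precision=4,suppress=True)
z=np.load('wrist14.npz'); c=cam('wrist',dict(tool_pos=z['tp'],eef_rot=z['er'])); g=z['p'][:,:,:].astype(int).min(2)
for v in (5,15,25): r=np.where(g[v,200:450]>130)[0]+200; print(v,r.min(),r.max())
for u in (250,290,325): print(u,np.where(g[:60,u]>125)[0].max())
cc=np.array([.4562,.3319]);th=1.288;M=np.array([[np.cos(th),-np.sin(th)],[np.sin(th),np.cos(th)]])
L=lambda u,v,h=.014:(at_z(c,u,v,h)[:2]-cc)@M
print('left edge',L(230.5,5),L(231,25),'right',L(417,5),L(415.5,25),'front',L(250,31),L(325,31),L(400,31))
E
```

```text
5 229 417
15 230 416
25 230 415
250 36
290 36
325 37
left edge [0.0102 0.064 ] [-0.002   0.0645] right [ 0.0104 -0.0635] [-0.0018 -0.0633] front [-0.0056  0.0516] [-0.0056 -0.0005] [-0.0055 -0.0528]
```

The foot edge agrees with the fitted frame to about 1 mm (centre y ≈ +0.5 mm, edges parallel). All checks pass, so I'll hand in.

```bash
python3 - <<'E'
from plant import arm
o=arm.get_obs(); print(o['time'],o['finger_gap'],o['tool_pos'])
print(arm.hand_in())
E
```

```text
22.175 0.027100651919262517 [0.41715339 0.19287893 0.12155372]
the job is handed in; nothing more can be done
None
```

I wound the wheel anticlockwise by its knob to the index post, lifted the stem out of the open clamp, and handed in at 22.2 s. The arm was still holding the stem in front of the lens.

**Last checks:**
- **Stem:** the sawn end is 60.7 mm from the glass and under 1 mm off-centre. Yaw is out by about 0.2° and pitch by about 0.4°. The grip opening was steady at 27 mm.
- **Wheel and jaw:** when I let go of the knob it was within 1 mm of its place at the post. The lip had drawn back to 22 mm beyond the stem's axis, clear of the stem. The last top picture shows the wheel unchanged.
- **Other items:** the mug, jar and slide box look unmoved, and nothing touched the inspection camera.

**Checks that failed or disagreed:**
- **Fingertips:** they end about 32 mm short of the reported TCP. The knob was therefore turned by its tip only, and my first close on the stem pinched just its top. I opened, went lower and gripped again; the stem had not moved.
- **Scene camera:** it disagreed with the top and wrist cameras by 6–10 mm, so I used those two. The wrist camera's view of the stand's foot agreed with the lens position to about 1 mm.

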